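# Load the sample cell from a crowded rack into the photometer

### The arm

A 7-joint arm with a two-finger parallel gripper is mounted at the origin on the work surface. World frame = base frame: x ahead of the robot, y to its left, z up, the work surface at z = 0. Lengths are in mm, angles in rad, forces in N, time in s.
With the tool pointing down it reaches from about 350 to 900 mm from the base axis. Payload 19.9 kg.
Tool frame: the origin (TCP) lies at the very end of the fingers, on their centre line; the grasp point (between the pads) lies 19 mm behind it (ctrl.pinch_z is the distance from the TCP to the grasp point, in mm); y points along the fingers, z is the direction in which the jaws open and shut, and the axes are right-handed (so a half turn about y gives the same grasp; the last joint's range is limited). The gripper opens to 94 mm and grips with 3 to 60 N. Pads are 16 mm wide; open, the fingers measure 119 mm over their backs; the gripper's body (75 mm by 177 mm) begins 78 mm behind the grasp point.
Start: joints at [-1.173, 0.417, -0.01, 1.614, 0.005, 1.111, -0.053], TCP at [266.086, 565.506, 205.425] pointing down, gripper open.
Joint ranges: [-2.81, 2.81], [-0.39, 2.02], [-1.27, 1.25], [0.06, 2.57], [-1.19, 4.33], [0.19, 2], [-2.82, 2.82]. Speed limits (rad/s): [1.89, 1.89, 2.39, 2.39, 3.01, 3.01, 3.01].

### API

Orientations are given as a unit quaternion [x, y, z, w].
In Python, from rig import ctrl, optics, job gives the robot as it stands.
- The arm moves only by the tool drive_tool, never from a script. Its argument "deltas" is a list of rows, each a list of 7 numbers: the turn, a rotation vector about the tool's x, y, z in rad, then the shift along the tool's x, y, z in m, then the opening, from 0 (shut) to 1 (fully open). A call has 1 to 5 rows; each row is the pose to reach, as a shift and turn from the pose commanded when the call began, along the tool's axes at that moment; what a row does not reach only later rows make up. A row lasts 1/10 s, in which the tool goes at most 50 mm and 8.59 degrees, less where a joint would pass 70% of its speed; a pose out of reach is approached as far as the arm can. A call with a gripper value outside its range is refused whole. The fingers move at their own pace and stop on an object; the grip force is fixed at half the most. Time passes only in rows, so rows that repeat a pose let the fingers close. It gives the time, the measured TCP pose, the force and the opening at its end, in the units of the state.
- ctrl.sense(): the state, without advancing time (a new reading comes with each control period).
- optics.get_image(name): name is "scene" or "top" or "wrist"; returns a dict with "img" (384x512x3 uint8, red, green, blue), "z_map" (384x512 float32, mm along the optical axis (not along the pixel's ray), 0 where there is no reading), "camera_matrix" (3x3 intrinsics, pixels), "R" (3x3) and "t" (3): a world point X has camera coordinates R X + t. Camera axes: x right, y down, z forward; pixel columns grow to the right and rows downward; lengths in mm; the calibration is good to about 2 mm. A picture is of the moment at which its call begins.
- job.finish_job(): hands the job in, once; it reports no verdict.
The state is a dict: "clock": time; "qpos": joint angles; "joint_velocities": joint speeds; "effort": joint torques, N m; "eef_pos": TCP position; "tcp_rot": TCP orientation; "contact_force": force on the tool from outside, world axes, zero at the start; "ft_torque": the same for the moment, N m; "width": opening from 0.0 (shut) to 1.0 (fully open).
Only numpy, scipy, OpenCV 4.12 (cv2) and the standard library are available. Lean on these libraries where they do the work, as an engineer would, in place of code of your own. Each camera call takes 0.05 s, during which the arm holds its last target.

### The job

Get the photometer ready for a reading: take the one short screw-capped cell out of the crowded tube rack, reaching in through the gap beside it, lower it into the photometer's well until it stands on the bottom, and let go of it without dropping it. Then swing the light cover fully shut over it. Leave the long tubes in their holes without pushing hard on them, and leave the bottle, beaker and jar where they stand.

Things in the scene. Friction and masses are not known exactly. Their poses are not given: they have to be found in the camera images.
- cell_center (a point): the one short sample cell in the rack: glass tube 16 mm in diameter with a chamfered foot (10 mm flat) under a flat white ribbed screw cap 18 mm in diameter, 18 mm tall; 100 mm tall in all, about 28 g. The point is half-way up its axis, 50 mm below the top of the cap; z runs up the axis. In the rack its foot is 8 mm above the bench.
- rack: grey-green rack, fixed, 88 (x) x 172 (y) x 62 mm tall; origin under its centre. 3 x 6 square 19 mm holes, 26 mm pitch: rows x = -26, 0, 26, columns y = -65 .. 65 mm. Ten hold tubes, the cell in any of them. A tube in the next hole leaves an 8 mm gap. Along just one of the rack's two axes the next holes on both sides of the cell are empty (or off the rack), leaving 34 mm or more for a finger on each side.
- photometer: bench photometer, pale grey case fixed to the bench, 200 (its x) x 170 (its y) mm, 72 mm tall at the back with a sloping keypad at the front (its -x side, towards the robot); origin at the centre of its underside, z up.
- well (a point): centre of the mouth of the round cell well in the photometer's flat rear deck, 72 mm above the bench; axes as the photometer's. The well is 19 mm wide with a 2 mm chamfer and 55 mm deep, so that a seated cell stands 45 mm out of it.
- cover_hinge (a point): centre of the hinge axis of the photometer's light cover, 34 mm behind the well (+x of the photometer) and 76 mm above the bench; axes as the photometer's (the hinge runs along its y).
- cover (a joint): light cover: 0 shut, 1.85 rad fully open; starts open, about upright. A dark hollow box without bottom or back: shut, it reaches 68 mm from the hinge to the front, is 60 mm wide, its flat top 52 mm above the hinge axis; a 10 x 30 mm lip at the lower front edge. Open, its flat top faces back (+x), behind the case. The stiff hinge holds it anywhere; 1 to 2 N near its front edge swings it.
- tube0_center (a point): another tube in the rack: glass, 16 mm in diameter, 120 mm tall with its domed white stopper (18 mm in diameter), so 20 mm taller than the short cell; the point is half-way up its axis.
- tube1_center (a point): another tube in the rack: glass, 16 mm in diameter, 120 mm tall with its domed white stopper (18 mm in diameter), so 20 mm taller than the short cell; the point is half-way up its axis.
- tube2_center (a point): another tube in the rack: glass, 16 mm in diameter, 120 mm tall with its domed white stopper (18 mm in diameter), so 20 mm taller than the short cell; the point is half-way up its axis.
- tube3_center (a point): another tube in the rack: glass, 16 mm in diameter, 120 mm tall with its domed white stopper (18 mm in diameter), so 20 mm taller than the short cell; the point is half-way up its axis.
- tube4_center (a point): another tube in the rack: glass, 16 mm in diameter, 120 mm tall with its domed white stopper (18 mm in diameter), so 20 mm taller than the short cell; the point is half-way up its axis.
- tube5_center (a point): another tube in the rack: glass, 16 mm in diameter, 120 mm tall with its domed white stopper (18 mm in diameter), so 20 mm taller than the short cell; the point is half-way up its axis.
- tube6_center (a point): another tube in the rack: glass, 16 mm in diameter, 120 mm tall with its domed white stopper (18 mm in diameter), so 20 mm taller than the short cell; the point is half-way up its axis.
- tube7_center (a point): another tube in the rack: glass, 16 mm in diameter, 120 mm tall with its domed white stopper (18 mm in diameter), so 20 mm taller than the short cell; the point is half-way up its axis.
- tube8_center (a point): another tube in the rack: glass, 16 mm in diameter, 120 mm tall with its domed white stopper (18 mm in diameter), so 20 mm taller than the short cell; the point is half-way up its axis.
- bottle_center (a point): amber reagent bottle, 44 mm in diameter, 105 mm tall, loose on the bench; half-way up its axis.
- beaker_center (a point): empty glass beaker, 68 mm in diameter, 85 mm tall, loose on the bench; half-way up its axis.
- jar_center (a point): small white jar, 44 mm in diameter, 45 mm tall, loose on the bench; half-way up its axis.
Things that resemble listed ones, but are neither listed nor needed, are in the scene too. Leave any orange look-alike of the part that bears cell_center alone.

How it is judged (in metres and radians):
On the way, in this order (a step that is already met when the one before it is completed fails the run):
1. the short cell is lifted clear of the rack (height (world z) of cell_center above 0.135 m), for 0.1 s.
2. the cell stands on the bottom of the well and has been let go (horizontal distance between cell_center and well below 0.004 m and z of cell_center in the frame of well below -0.001 m and angle between cell_center's own z axis and vertical below 0.12 rad and contact force between the fingers and cell below 0.1 N), for 0.2 s.
3. the light cover is shut over the cell (horizontal distance between cell_center and well below 0.004 m and z of cell_center in the frame of well below -0.001 m and angle between cell_center's own z axis and vertical below 0.12 rad and value of joint cover below 0.06 rad), for 0.2 s.
At the end, for the whole second after the job is handed in: The short cell stands at rest on the bottom of the photometer's well (its centre within 4 mm of the well's axis and at least 1 mm below the deck, leaning less than 0.12 rad), let go, and the light cover over it is shut to within 0.06 rad; the long tubes, bottle, beaker and jar are where they were (all of step 3 and contact force between the fingers and cell below 0.1 N and linear speed of cell below 0.02 m/s); the robot touches nothing.
It fails at once if a long tube is pulled out of place (more than 12 mm) (distance of any of tube0_center, tube1_center, tube2_center, tube3_center, tube4_center, tube5_center, tube6_center, tube7_center, tube8_center from where it was at the start of the episode above 0.012 m).
It fails at once if the robot pushes on a long tube with more than 12 N (contact force between any of the arm, the fingers and tube0 above 12 N or contact force between any of the arm, the fingers and tube1 above 12 N or contact force between any of the arm, the fingers and tube2 above 12 N or contact force between any of the arm, the fingers and tube3 above 12 N or contact force between any of the arm, the fingers and tube4 above 12 N or contact force between any of the arm, the fingers and tube5 above 12 N or contact force between any of the arm, the fingers and tube6 above 12 N or contact force between any of the arm, the fingers and tube7 above 12 N or contact force between any of the arm, the fingers and tube8 above 12 N).
It fails at once if the cell is dropped (faster than 0.5 m/s while not held) (linear speed of cell above 0.5 m/s and contact force between the fingers and cell below 0.1 N).
It fails at once if the bottle, beaker or jar is displaced by more than 25 mm (distance of any of bottle_center, beaker_center, jar_center from where it was at the start of the episode above 0.025 m).
It also fails if it takes over 64 s, if anything falls off the work surface, if the arm or the gripper's body presses on something with over 40 N, if the wrist force passes 120 N, or if a joint passes its speed limit or range.

## Working session

There is one attempt and no reset: what is moved stays moved. The work goes in short steps, Python scripts to look and compute and a tool call to move; the robot and the scene stay as the last step left them, time stands still between calls to the robot, and variables do not carry over. Pictures are saved under pics/ and viewed, and the job is handed in when it is done.

Besides the shell and the picture viewer there is one more tool, called after "Emit:" by a JSON object that holds its "op" and its "data", one argument or row to a line. drive_tool: Moves the arm, as the interface text tells. Its arguments: {"type":"object","properties":{"deltas":{"type":"array","items":{"type":"array","items":{"type":"number"}}}},"required":["deltas"]}

```bash
mkdir -p pics; ls; cat > h.py <<'E'
import numpy as np, cv2, pickle
from rig import ctrl, optics, job
def grab(n,tag):
    d=optics.get_image(n); cv2.imwrite(f'pics/{tag}.png',cv2.resize(d['img'][:,:,::-1],(768,576),interpolation=cv2.INTER_CUBIC)); pickle.dump(d,open(f'{tag}.pkl','wb')); return d
def load(tag): return pickle.load(open(f'{tag}.pkl','rb'))
def ray(d,u,v,z):
    K,R,t=d['camera_matrix'],d['R'],d['t']; c=-R.T@t
    r=R.T@np.linalg.inv(K)@np.array([u,v,1.]); return c+r*(z-c[2])/r[2]
def proj(d,X):
    p=d['camera_matrix']@(d['R']@np.asarray(X,float)+d['t']); return p[:2]/p[2]
def cloud(d):
    z=d['z_map']; v,u=np.indices(z.shape); K=d['camera_matrix']
    P=np.stack([(u-K[0,2])/K[0,0]*z,(v-K[1,2])/K[1,1]*z,z],-1); W=(P-d['t'])@d['R']; W[z<=0]=np.nan; return W
E
python3 - <<'E'
from h import *
for n in ['scene','top','wrist']:
    d=grab(n,n+'0'); print(n,d['camera_matrix'].round(1).tolist(),(-d['R'].T@d['t']).round(1),d['R'].round(3).tolist())
s=ctrl.sense();print(s, ctrl.pinch_z)
E
```

```text
pics
scene [[419.5, 0.0, 254.2], [0.0, 419.5, 192.1], [0.0, 0.0, 1.0]] [951.1 -71.9 749.9] [[0.183, 0.983, -0.012], [0.83, -0.161, -0.534], [-0.527, 0.087, -0.846]]
top [[463.2, 0.0, 260.4], [0.0, 463.2, 186.8], [0.0, 0.0, 1.0]] [ 348.7    5.1 1074.5] [[-0.122, -0.992, 0.0], [-0.971, 0.119, -0.209], [0.208, -0.026, -0.978]]
wrist [[272.1, 0.0, 257.9], [0.0, 272.1, 187.3], [0.0, 0.0, 1.0]] [199.4 597.6 384.6] [[0.425, 0.905, -0.0], [0.876, -0.411, 0.253], [0.229, -0.108, -0.967]]
{'clock': 0.15, 'qpos': array([-1.17253217,  0.41785223, -0.01029488,  1.61403008,  0.00472568,
        1.11071191, -0.05298511]), 'joint_velocities': array([ 0.0006073 , -0.00187818, -0.00131381, -0.00205639, -0.00020582,
        0.0004198 , -0.00143243]), 'effort': array([ 2.36351727e-03, -8.51530766e+01,  6.40474409e-01, -4.26130450e+01,
       -4.86726745e-02,  1.70830940e-02,  1.65542942e-04]), 'eef_pos': array([265.97267384, 565.25590319, 204.96188901]), 'tcp_rot': array([ 0.69042789, -0.15425947,  0.15418274, -0.68973982]), 'contact_force': array([ 0.67317979,  0.50053442, -0.18195224]), 'ft_torque': array([-0.02846942,  0.01502613,  0.04145244]), 'width': 0.999325385606691} 18.8
```

View pics/scene0.png

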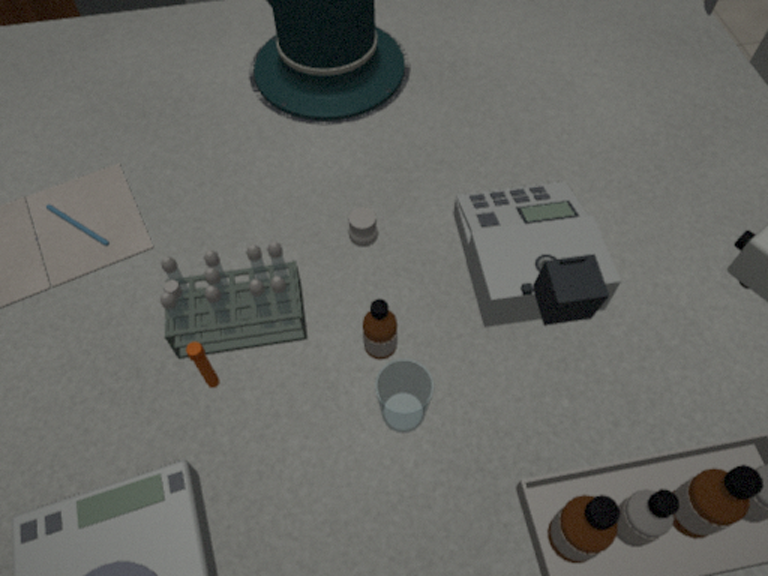

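View pics/top0.png

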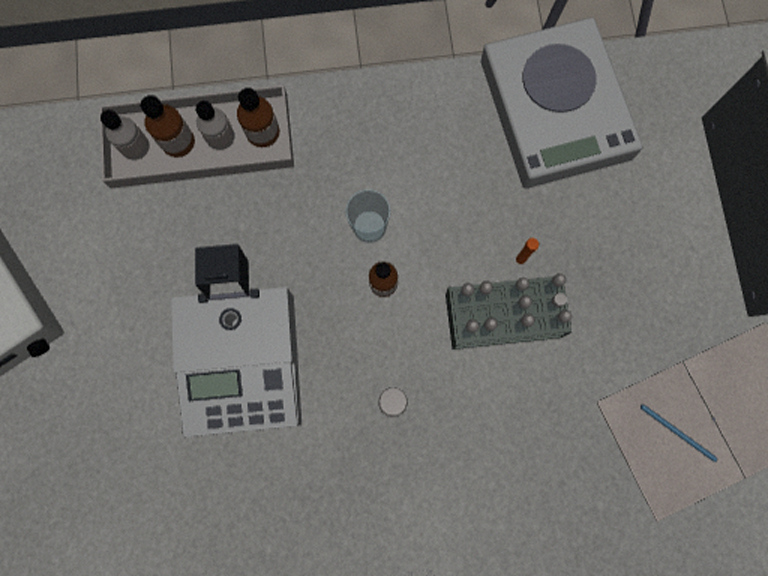

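View pics/wrist0.png

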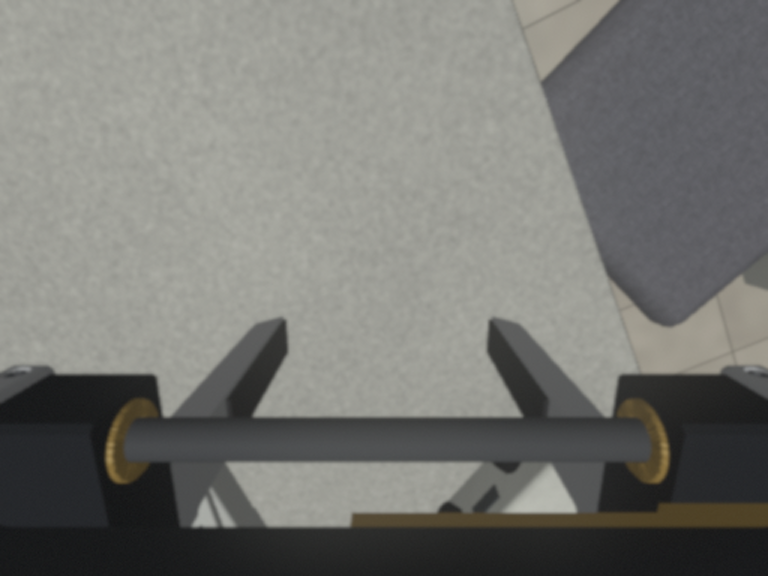

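```bash
python3 - <<'E'
from h import *
a=load('top0'); b=load('scene0')
c1=cv2.resize(a['img'][175:240,290:390,::-1],(800,520),interpolation=cv2.INTER_CUBIC)
c2=cv2.resize(b['img'][155:245,100:210,::-1],(700,573),interpolation=cv2.INTER_CUBIC)
cv2.imwrite('pics/c1.png',cv2.convertScaleAbs(c1,alpha=1.5));cv2.imwrite('pics/c2.png',cv2.convertScaleAbs(c2,alpha=1.5))
c3=cv2.resize(a['img'][155:295,105:215,::-1],(471,600),interpolation=cv2.INTER_CUBIC)
cv2.imwrite('pics/c3.png',cv2.convertScaleAbs(c3,alpha=1.5))
E
```

```text
(no output)
```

View pics/c1.png

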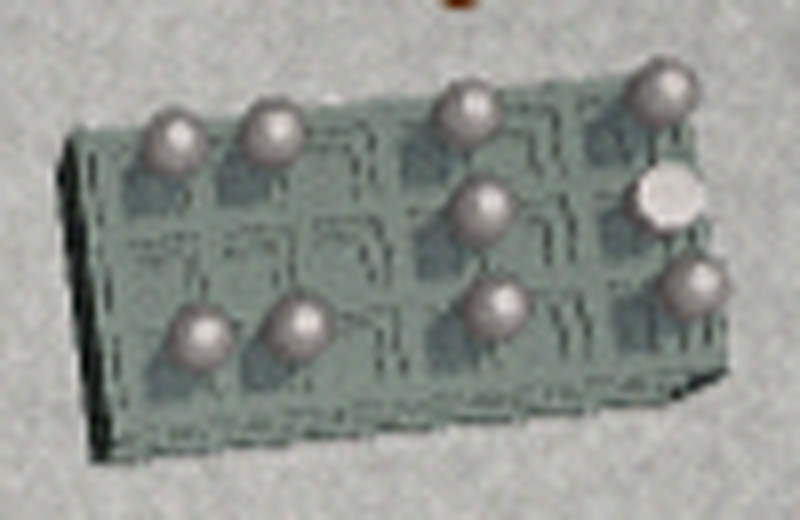

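View pics/c2.png

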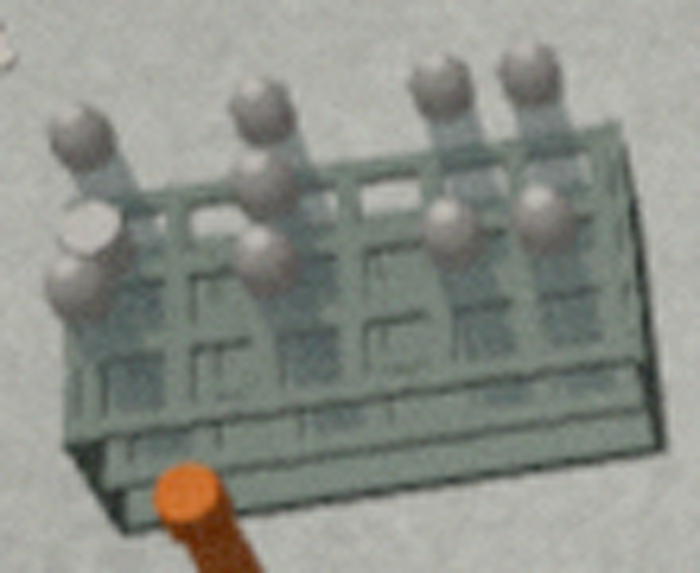

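View pics/c3.png

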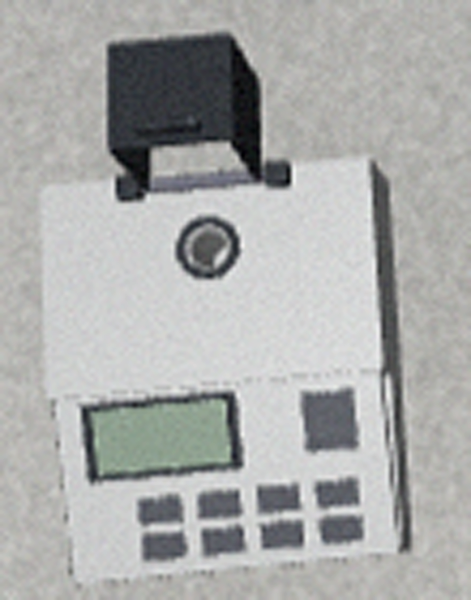

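```bash
python3 - <<'E'
from h import *
a=load('top0'); b=load('scene0')
def blobs(d,roi,tag):
    u0,v0,u1,v1=roi; S=8
    im=cv2.resize(d['img'][v0:v1,u0:u1],None,fx=S,fy=S,interpolation=cv2.INTER_CUBIC).astype(int)
    # whitish/pinkish caps: red >= green ; rack: green>red
    m=((im[...,0]-im[...,1]>=2)&(im[...,0]>95)).astype(np.uint8)
    return im,m
# print pixel colours
for d,p in((a,(373,199)),(a,(373,186)),(a,(340,180)),(a,(360,205)),(b,(114,191)),(b,(113,178))):
    print(p,d['img'][p[1]-1:p[1]+2,p[0]-1:p[0]+2].mean((0,1)).round())
# bright cap: threshold
for d,roi,th in((a,(362,190,385,210),150),(b,(106,182,124,198),150)):
    u0,v0,u1,v1=roi;S=8
    im=cv2.resize(d['img'][v0:v1,u0:u1],None,fx=S,fy=S,interpolation=cv2.INTER_CUBIC)
    g=im.min(2); 
    for th in(120,130,140,150):
        n,l,st,ce=cv2.connectedComponentsWithStats((g>th).astype(np.uint8))
        i=1+np.argmax(st[1:,4]); c=(ce[i]+.5)/S-.5+[u0,v0]
        print(th,c.round(2),st[i][2:].tolist(),ray(d,*c,108).round(1))
    W=cloud(d); u,v=np.round(c).astype(int); print('depth pts',W[v-1:v+2,u-1:u+2].reshape(-1,3).round(0)[::2].tolist())
E
```

```text
(373, 199) [137. 133. 130.]
(373, 186) [118. 114. 112.]
(340, 180) [117. 116. 113.]
(360, 205) [74. 82. 77.]
(114, 191) [122. 121. 117.]
(113, 178) [70. 69. 66.]
120 [373.56 199.08] [66, 57, 2818] [ 498.1 -255.7  108. ]
130 [373.21 199.65] [62, 50, 1527] [ 497.  -254.7  108. ]
140 [370.31 198.53] [6, 23, 90] [ 500.1 -249.   108. ]Traceback (most recent call last):
  File "<stdin>", line 19, in <module>
    return _wrapfunc(a, 'argmax', axis=axis, out=out, **kwds)
    return bound(*args, **kwds)
ValueError: attempt to get argmax of an empty sequence
```

```bash
python3 - <<'E'
from h import *
a=load('top0'); b=load('scene0')
def comp(d,roi,th,z):
    u0,v0,u1,v1=roi;S=8
    im=cv2.resize(d['img'][v0:v1,u0:u1],None,fx=S,fy=S,interpolation=cv2.INTER_CUBIC); g=im.min(2)
    n,l,st,ce=cv2.connectedComponentsWithStats((g>th).astype(np.uint8))
    i=1+np.argmax(st[1:,4]); c=(ce[i]+.5)/S-.5+[u0,v0]
    print(th,c.round(2),st[i][2:].tolist(),ray(d,*c,z).round(1)); return c
for th in (95,105):
    c=comp(b,(106,182,124,197),th,108)
W=cloud(a); print('depth top',W[198:201,372:375].reshape(-1,3).round(0).tolist())
W=cloud(b); print('depth scene',W[190:192,113:115].reshape(-1,3).round(0).tolist())
# stopper colour: top crop, R>=G mask
u0,v0,u1,v1=290,175,390,240;S=8
im=cv2.resize(a['img'][v0:v1,u0:u1],None,fx=S,fy=S,interpolation=cv2.INTER_CUBIC).astype(int)
# in-rack stoppers by Hough from crop view estimate
g=cv2.cvtColor(im.clip(0,255).astype(np.uint8),cv2.COLOR_RGB2GRAY)
cir=cv2.HoughCircles(cv2.GaussianBlur(g,(0,0),5),cv2.HOUGH_GRADIENT,1,70,param1=60,param2=12,minRadius=26,maxRadius=42)
for x,y,r in cir[0]:
    c=np.array([x,y])/S-.5+1/16+[u0,v0]; print((x,y,r),ray(a,*c,119)[:2].round(1))
# well
for d,n,roi in((a,'top',(135,195,170,230)),(b,'scene',(345,165,385,190))):
    u0,v0,u1,v1=roi
    cv2.imwrite(f'pics/w_{n}.png',cv2.resize(d['img'][v0:v1,u0:u1,::-1],None,fx=14,fy=14,interpolation=cv2.INTER_CUBIC))
E
```

```text
95 [110.43 189.41] [101, 120, 8409] [ 495.6 -262.2  108. ]
105 [110.22 189.31] [100, 120, 7218] [ 495.3 -262.6  108. ]
depth top [[501.0, -253.0, 108.0], [500.0, -254.0, 111.0], [501.0, -258.0, 105.0], [499.0, -252.0, 108.0], [499.0, -255.0, 107.0], [498.0, -257.0, 106.0], [496.0, -252.0, 109.0], [496.0, -254.0, 108.0], [496.0, -257.0, 107.0]]
depth scene [[499.0, -257.0, 109.0], [498.0, -256.0, 108.0], [499.0, -258.0, 107.0], [501.0, -256.0, 108.0]]Traceback (most recent call last):
  File "<stdin>", line 19, in <module>
TypeError: 'NoneType' object is not subscriptable
```

```bash
python3 - <<'E'
from h import *
a=load('top0'); b=load('scene0')
for d,n in((a,'top'),(b,'scene')):
    W=cloud(d); m=(W[...,2]>95)&(W[...,2]<135)&(abs(W[...,0]-500)<90)&(abs(W[...,1]+190)<120)
    k,l,st,ce=cv2.connectedComponentsWithStats(m.astype(np.uint8))
    print(n)
    for i in range(1,k):
        if st[i,4]>8:
            p=W[l==i]; print(ce[i].round(1),st[i,4],p.mean(0).round(1),np.percentile(p[:,2],90).round(0))
    # photometer deck heights
    m=(abs(W[...,2]-72)<6)&(W[...,1]>100)&(W[...,1]<450)
    p=W[m]; print('deck',np.percentile(p,[1,50,99],axis=0).round(0).tolist())
# well
for d,n,roi in((a,'top',(135,195,170,230)),(b,'scene',(345,165,385,190))):
    u0,v0,u1,v1=roi
    cv2.imwrite(f'pics/w_{n}.png',cv2.resize(d['img'][v0:v1,u0:u1,::-1],None,fx=14,fy=14,interpolation=cv2.INTER_CUBIC))
E
```

```text
top
[354.7 162.6] 48 [ 584.1 -231.    99.8] 102.0
[371.8 186.6] 75 [ 523.3 -253.4  119.4] 128.0
[347.5 189.2] 73 [ 524.  -201.6  119.4] 128.0
[323.2 191.5] 68 [ 525.2 -150.   119.8] 128.0
[311.1 192.7] 67 [ 525.6 -124.4  120.5] 128.0
[372.7 199.2] 73 [ 498.3 -254.2  106.2] 110.0
[349.4 201.1] 69 [ 498.2 -201.4  120.5] 127.0
[375.7 210.5] 75 [ 472.  -252.7  119.5] 127.0
[351.2 213.1] 71 [ 472.7 -201.   120.8] 128.0
[326.7 215.8] 67 [ 473.3 -149.5  120.8] 128.0
[314.5 216.9] 65 [ 473.9 -123.8  121.5] 128.0
deck [[449.0, 134.0, 66.0], [516.0, 222.0, 71.0], [856.0, 363.0, 77.0]]
scene
[183.6 168.3] 119 [ 479.6 -125.7  115.4] 126.0
[169.7 170.3] 123 [ 479.1 -151.4  115.2] 126.0
[142.1 186.1] 361 [ 505.1 -203.2  116.4] 126.0
[113.8 190.6] 359 [ 502.5 -254.8  112.7] 126.0
[185.9 191.5] 121 [ 531.6 -126.3  115.6] 126.0
[171.4 193.7] 127 [ 530.9 -152.4  115.1] 126.0
[129.3 231.8] 62 [ 584.4 -232.8   98.6] 100.0
deck [[456.0, 129.0, 66.0], [520.0, 209.0, 71.0], [876.0, 350.0, 77.0]]
```

View pics/w_top.png

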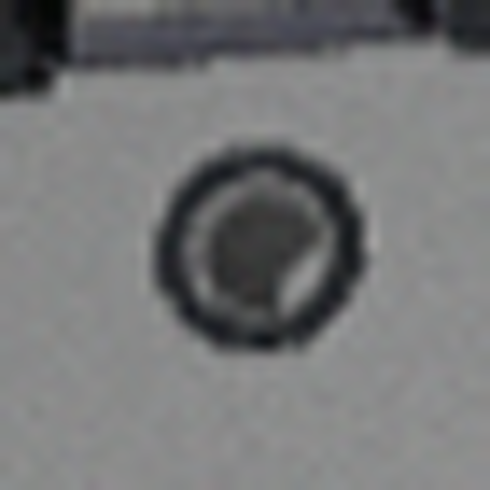

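View pics/w_scene.png

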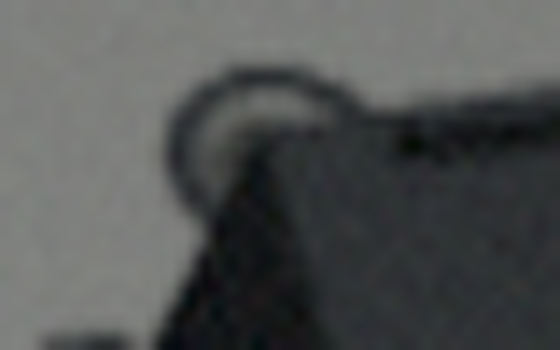

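```bash
python3 - <<'E'
from h import *
a=load('top0'); b=load('scene0')
# ring ellipse fit
u0,v0,u1,v1=135,195,170,230;S=8
im=cv2.resize(a['img'][v0:v1,u0:u1],None,fx=S,fy=S,interpolation=cv2.INTER_CUBIC)
g=cv2.cvtColor(im,cv2.COLOR_RGB2GRAY); m=(g<80).astype(np.uint8); m[:60]=0
cs,_=cv2.findContours(m,cv2.RETR_EXTERNAL,cv2.CHAIN_APPROX_NONE)
c=max(cs,key=cv2.contourArea); e=cv2.fitEllipse(c); print(e, np.array(e[0])/S)
p=np.array(e[0])/S-.5+1/16+[u0,v0]; print('well top',p,ray(a,*p,72).round(1))
# scene: ring in crop (14x): left edge ~168,top 68, right ~ 368 -> centre est
q=np.array([268,150])/14-.5+[345,165]; print('well scene rough',ray(b,*q,72).round(1), 'proj of top est in scene', proj(b,ray(a,*p,72)))
# case outline corners in top: bright deck region
W=cloud(a)
m=((abs(W[...,2]-72)<4)&(W[...,1]>100)&(W[...,1]<350)&(W[...,0]>400)&(W[...,0]<640)).astype(np.uint8)
m=cv2.morphologyEx(m,cv2.MORPH_CLOSE,np.ones((7,7)))
cs,_=cv2.findContours(m,cv2.RETR_EXTERNAL,cv2.CHAIN_APPROX_NONE); c=max(cs,key=cv2.contourArea)
P=np.array([ray(a,*x[0],72)[:2] for x in c]).astype(np.float32)
print(cv2.minAreaRect(P), cv2.boxPoints(cv2.minAreaRect(P)).round(1).tolist())
# cover points: z>85 near
for d in(a,b):
    W=cloud(d); m=(W[...,2]>82)&(W[...,1]>120)&(W[...,1]<350)&(W[...,0]>430)&(W[...,0]<680)
    Q=W[m]; print('cover',len(Q),np.percentile(Q,[1,50,99],axis=0).round(1).tolist())
    T=Q[Q[:,2]>136]; print(' top',len(T),T.mean(0).round(1),np.percentile(T,[2,98],axis=0).round(1).tolist())
# bench objects
for n,(u,v) in dict(bottle=(383/1.5,272/1.5),beaker=(368/1.5,200/1.5),jar=(393/1.5,400/1.5)).items():
    print(n,ray(a,u,v,{'bottle':105,'beaker':85,'jar':45}[n]).round(0))
E
```

```text
((148.1248321533203, 142.47157287597656), (112.66836547851562, 118.24896240234375), 57.160400390625) [18.51560402 17.80894661]
well top [153.07810402 212.37144661] [533.5 218.4  72. ]
well scene rough [531.2 215.2  72. ] proj of top est in scene [365.61781274 175.89921575]
((509.962646484375, 218.2472686767578), (171.09471130371094, 128.13485717773438), 88.30038452148438) [[443.3999938964844, 134.60000610351562], [571.5, 130.8000030517578], [576.5, 301.8999938964844], [448.5, 305.70001220703125]]
cover 948 [[566.3, 185.4, 82.5], [596.7, 212.2, 139.4], [627.0, 247.0, 153.4]]
 top 724 [598.6 216.1 141. ] [[573.1, 186.9, 136.4], [626.3, 245.8, 152.8]]
cover 1674 [[570.8, 184.0, 83.3], [607.1, 207.3, 137.3], [627.6, 244.0, 151.8]]
 top 968 [600.  213.9 140.1] [[574.2, 185.3, 136.2], [626.4, 243.8, 151.3]]
bottle [568. -11. 105.]
beaker [684.  -3.  85.]
jar [389.  -4.  45.]
```

```bash
cat >> h.py <<'E'
from scipy.spatial.transform import Rotation as Ro
def pose():
    s=ctrl.sense(); return Ro.from_quat(s['tcp_rot']), np.array(s['eef_pos'])
def target(yaw,flip=False):
    # tool y = -z world, tool z = rack/photometer y axis
    z=np.array([-np.sin(yaw),np.cos(yaw),0]); z=-z if flip else z
    y=np.array([0,0,-1.]); x=np.cross(y,z); return Ro.from_matrix(np.stack([x,y,z],1))
def delta(R1,p1,R0=None,p0=None):
    if R0 is None: R0,p0=pose()
    return (R0.inv()*R1).as_rotvec(), R0.inv().apply(np.asarray(p1)-p0)/1000
def show(p1,yaw,flip=False):
    r,d=delta(target(yaw,flip),p1); print('turn',r.round(4),'shift m',d.round(4),'|turn|',np.degrees(np.linalg.norm(r)).round(1),'dist',np.linalg.norm(d).round(3))
E
python3 - <<'E'
from h import *
R,p=pose(); print(R.as_matrix().round(3),p)
for f in(0,1): show([498,-254.5,205],-0.017,f)
E
```

```text
[[ 0.905 -0.     0.426]
 [-0.426 -0.001  0.905]
 [ 0.    -1.    -0.001]] [265.97267384 565.25590319 204.96188901]
turn [ 1.000e-03 -4.227e-01 -1.000e-04] shift m [ 5.589e-01  6.000e-04 -6.430e-01] |turn| 24.2 dist 0.852
turn [1.0000e-04 2.7189e+00 1.4000e-03] shift m [ 5.589e-01  6.000e-04 -6.430e-01] |turn| 155.8 dist 0.852
```

Emit:
{"op": "drive_tool", "data": {
  "deltas": [
    [0, -0.1, 0, 0.0327, 0, -0.0377, 0.6],
    [0, -0.2, 0, 0.0654, 0, -0.0754, 0.42],
    [0, -0.3, 0, 0.0981, 0, -0.1131, 0.42],
    [0, -0.4227, 0, 0.1308, 0, -0.1508, 0.42],
    [0, -0.4227, 0, 0.1635, 0, -0.1885, 0.42]
  ]
}}

```text
clock: 0.65
eef_pos: [333.9, 323.3, 205.3]
tcp_rot: [0.707, -0.004, 0.004, -0.707]
contact_force: [1.1, -0.1, -0.5]
width: 0.609
```

```bash
python3 - <<'E'
from h import *
print(pose()[1]); show([498,-254.5,205],-0.017)
print(ctrl.sense()['qpos'].round(2),ctrl.sense()['width'])
E
```

```text
[333.88185191 323.25444674 205.34733439]
turn [ 0.      0.0047 -0.    ] shift m [ 1.712e-01  4.000e-04 -5.757e-01] |turn| 0.3 dist 0.601
[-0.85  0.13  0.01  2.   -0.    1.02  0.73] 0.6089419939222138
```

Emit:
{"op": "drive_tool", "data": {
  "deltas": [
    [0, 0, 0, 0.0142, 0, -0.048, 0.42],
    [0, 0, 0, 0.0285, 0, -0.096, 0.42],
    [0, 0, 0, 0.0427, 0, -0.144, 0.42],
    [0, 0, 0, 0.057, 0, -0.192, 0.42],
    [0, 0, 0, 0.071, 0, -0.24, 0.42]
  ]
}}

```text
clock: 1.15
eef_pos: [400.6, 82.4, 205.6]
tcp_rot: [-0.707, 0.006, -0.006, 0.707]
contact_force: [1.6, 0.3, 0.9]
width: 0.421
```

Emit:
{"op": "drive_tool", "data": {
  "deltas": [
    [0, 0, 0, 0.0142, 0, -0.048, 0.42],
    [0, 0, 0, 0.0285, 0, -0.096, 0.42],
    [0, 0, 0, 0.0427, 0, -0.144, 0.42],
    [0, 0, 0, 0.057, 0, -0.192, 0.42],
    [0, 0, 0, 0.071, 0, -0.24, 0.42]
  ]
}}

```text
clock: 1.65
eef_pos: [467.6, -158.5, 205.7]
tcp_rot: [0.707, -0.006, 0.006, -0.707]
contact_force: [0.8, 0.5, 0.2]
width: 0.422
```

```bash
python3 - <<'E'
from h import *
print(pose()[1]); show([498,-254.5,205],-0.017)
print(ctrl.sense()['qpos'].round(2),ctrl.sense()['width'])
d=grab('wrist','wrist1')
E
```

```text
[ 467.58288624 -158.48236545  205.65071408]
turn [0.0001 0.0004 0.0005] shift m [ 0.032   0.0007 -0.0955] |turn| 0.0 dist 0.101
[-0.2   0.2   0.52  1.95 -0.11  1.03  1.93] 0.42218093899582776
```

View pics/wrist1.png

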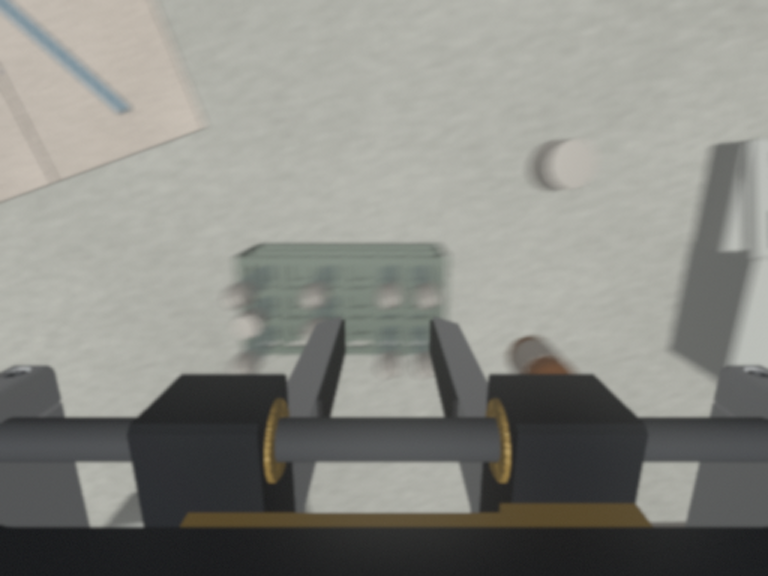

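Emit:
{"op": "drive_tool", "data": {
  "deltas": [
    [0, 0, 0, 0.016, 0.0, -0.047, 0.42],
    [0, 0, 0, 0.032, 0.0, -0.0955, 0.42],
    [0, 0, 0, 0.032, 0.025, -0.0955, 0.42],
    [0, 0, 0, 0.032, 0.05, -0.0955, 0.42],
    [0, 0, 0, 0.032, 0.05, -0.0955, 0.42]
  ]
}}

```text
clock: 2.2
eef_pos: [496.2, -251.9, 152.7]
tcp_rot: [-0.707, 0.008, -0.005, 0.707]
contact_force: [-1.3, 0.0, 0.4]
width: 0.42
```

```bash
python3 - <<'E'
from h import *
print(pose()[1]); show([498,-254.5,155],-0.017)
print(ctrl.sense()['qpos'].round(2),ctrl.sense()['width'])
d=grab('wrist','wrist2'); t=grab('top','top2');b=grab('scene','scene2')
print(proj(d,[498,-254.5,108]))
c1=cv2.resize(t['img'][140:260,280:440,::-1],(800,600),interpolation=cv2.INTER_CUBIC)
c2=cv2.resize(b['img'][95:245,60:260,::-1],(800,600),interpolation=cv2.INTER_CUBIC)
cv2.imwrite('pics/t2.png',c1);cv2.imwrite('pics/s2.png',c2)
E
```

```text
[ 496.153704   -251.94758824  152.74131768]
turn [-0.0011 -0.0006 -0.0047] shift m [ 0.0019 -0.0023 -0.0025] |turn| 0.3 dist 0.004
[-0.02  0.4   0.54  1.85 -0.24  0.97  2.18] 0.41959397008933835
[253.46617532 206.11729362]
```

View pics/wrist2.png

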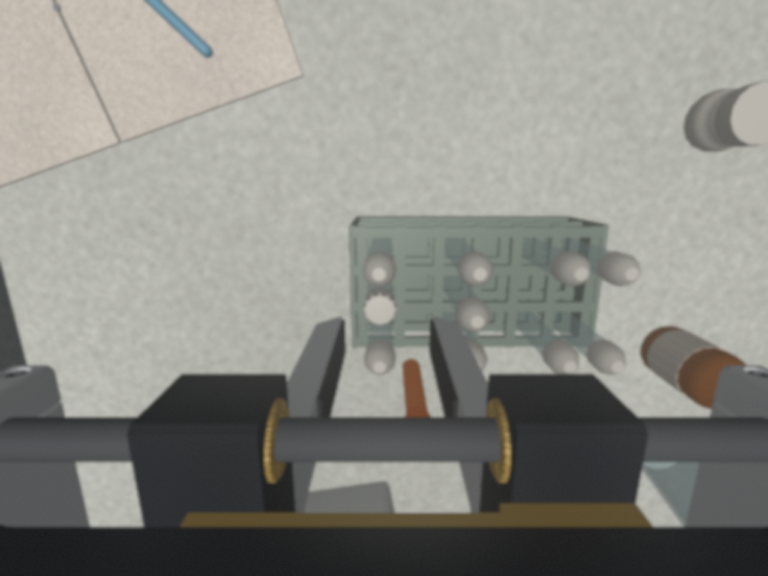

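View pics/s2.png

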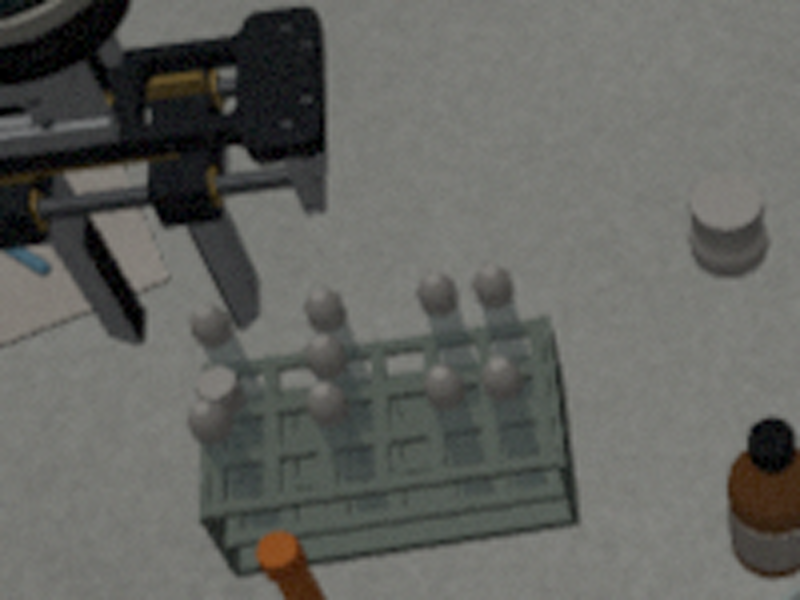

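Emit:
{"op": "drive_tool", "data": {
  "deltas": [
    [-0.001, 0, -0.005, 0.002, -0.002, -0.0025, 0.42],
    [-0.001, 0, -0.005, 0.002, -0.002, -0.0025, 0.42],
    [-0.001, 0, -0.005, 0.002, -0.002, -0.0025, 0.42]
  ]
}}

```text
clock: 2.65
eef_pos: [500.1, -255.1, 158.2]
tcp_rot: [0.708, -0.004, 0.008, -0.707]
contact_force: [0.8, 0.6, 0.6]
width: 0.42
```

```bash
python3 - <<'E'
from h import *
print(pose()[1]); show([498,-254.5,78],-0.017)
d=grab('wrist','wrist3')
u0,v0,u1,v1=235,190,270,220;S=8
im=cv2.resize(d['img'][v0:v1,u0:u1],None,fx=S,fy=S,interpolation=cv2.INTER_CUBIC); g=im.min(2)
for th in (150,165,180):
    n,l,st,ce=cv2.connectedComponentsWithStats((g>th).astype(np.uint8))
    for i in range(1,n):
        if st[i,4]>500:
            c=(ce[i]+.5)/S-.5+[u0,v0]; print(th,c.round(1),st[i].tolist(),ray(d,*c,108).round(1))
print(proj(d,[498,-254.5,108]),d['img'][205,253],d['img'][188:222:3,253].tolist())
W=cloud(d);print(W[204:207,251:255].reshape(-1,3).round(0).tolist())
E
```

```text
[ 500.06137122 -255.10103689  158.23043196]
turn [0.0013 0.0001 0.0062] shift m [-0.0026  0.0802  0.0007] |turn| 0.4 dist 0.08
150 [235.7 204.6] [0, 0, 21, 240, 4546] [ 502.6 -273.7  108. ]
150 [256.5 199. ] [93, 0, 165, 151, 18368] [ 497.7 -255.1  108. ]
165 [235.2 194.6] [0, 0, 14, 88, 982] [ 493.3 -273.7  108. ]
165 [256.5 199. ] [101, 6, 149, 140, 15569] [ 497.7 -255.1  108. ]
165 [235.2 211.3] [0, 112, 13, 123, 1265] [ 508.9 -274.4  108. ]
180 [254.9 195.2] [115, 14, 105, 68, 4190] [ 494.2 -256.5  108. ]
[257.19406691 199.32346538] [189 185 177] [[113, 111, 106], [177, 174, 166], [195, 191, 183], [193, 189, 181], [192, 188, 180], [190, 187, 178], [185, 181, 173], [117, 124, 119], [111, 121, 117], [127, 134, 130], [106, 113, 109], [117, 116, 111]]
[[502.0, -260.0, 108.0], [503.0, -259.0, 107.0], [502.0, -258.0, 109.0], [503.0, -257.0, 107.0], [503.0, -260.0, 109.0], [503.0, -259.0, 108.0], [503.0, -258.0, 108.0], [503.0, -257.0, 109.0], [504.0, -260.0, 108.0], [504.0, -259.0, 108.0], [504.0, -258.0, 109.0], [504.0, -257.0, 109.0]]
```

Emit:
{"op": "drive_tool", "data": {
  "deltas": [
    [0.001, 0, 0.006, -0.0024, 0.01, 0, 0.42],
    [0.001, 0, 0.006, -0.0024, 0.02, 0, 0.42],
    [0.001, 0, 0.006, -0.0024, 0.03, 0, 0.42],
    [0.001, 0, 0.006, -0.0024, 0.04, 0, 0.42],
    [0.001, 0, 0.006, -0.0024, 0.04, 0, 0.42]
  ]
}}

```text
clock: 3.2
eef_pos: [496.7, -254.7, 115.8]
tcp_rot: [-0.707, 0.007, -0.005, 0.707]
contact_force: [0.3, 0.0, 0.4]
width: 0.42
```

```bash
python3 - <<'E'
from h import *
print(pose()[1]); show([497.8,-255.1,78],-0.017)
d=grab('wrist','wrist4');grab('scene','scene4')
E
```

```text
[ 496.71403097 -254.74118387  115.75163858]
turn [-0.0005 -0.0001 -0.0034] shift m [ 0.0012  0.0377 -0.0004] |turn| 0.2 dist 0.038
```

View pics/wrist4.png

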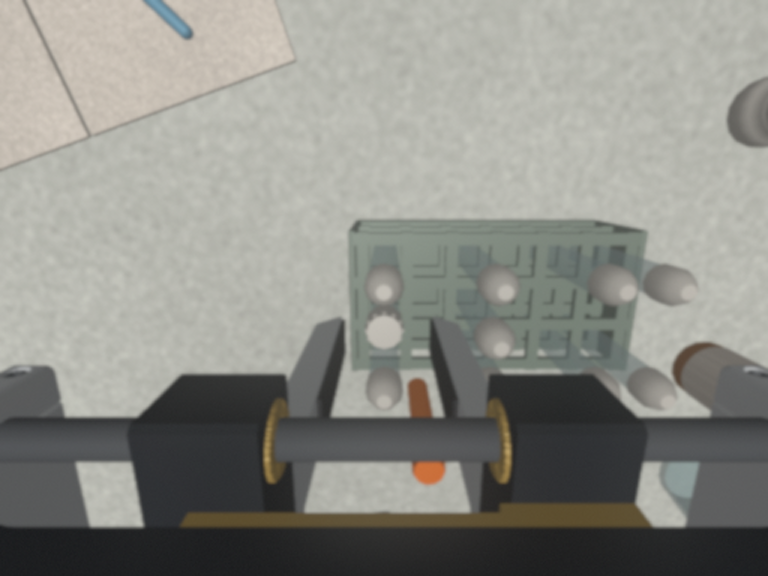

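Emit:
{"op": "drive_tool", "data": {
  "deltas": [
    [0, 0, -0.003, 0.001, 0.01, -0.0003, 0.42],
    [0, 0, -0.003, 0.001, 0.02, -0.0003, 0.42],
    [0, 0, -0.003, 0.001, 0.03, -0.0003, 0.42],
    [0, 0, -0.003, 0.001, 0.0375, -0.0003, 0.42],
    [0, 0, -0.003, 0.001, 0.0375, -0.0003, 0.42]
  ]
}}

```text
clock: 3.8
eef_pos: [497.9, -255.1, 78.7]
tcp_rot: [-0.707, 0.006, -0.006, 0.707]
contact_force: [-1.2, 0.2, 1.2]
width: 0.423
```

```bash
python3 - <<'E'
from h import *
print(pose()[1]); show([497.8,-255.1,78],-0.017); print(ctrl.sense()['contact_force'])
d=grab('wrist','wrist5');
b=grab('scene','scene5')
cv2.imwrite('pics/s5.png',cv2.resize(b['img'][130:250,60:220,::-1],(800,600),interpolation=cv2.INTER_CUBIC))
E
```

```text
[ 497.85339393 -255.14749321   78.71870627]
turn [-0.0004 -0.0002  0.0002] shift m [-0.0001  0.0007  0.    ] |turn| 0.0 dist 0.001
[-1.22829201  0.15692519  1.18369017]
```

View pics/s5.png

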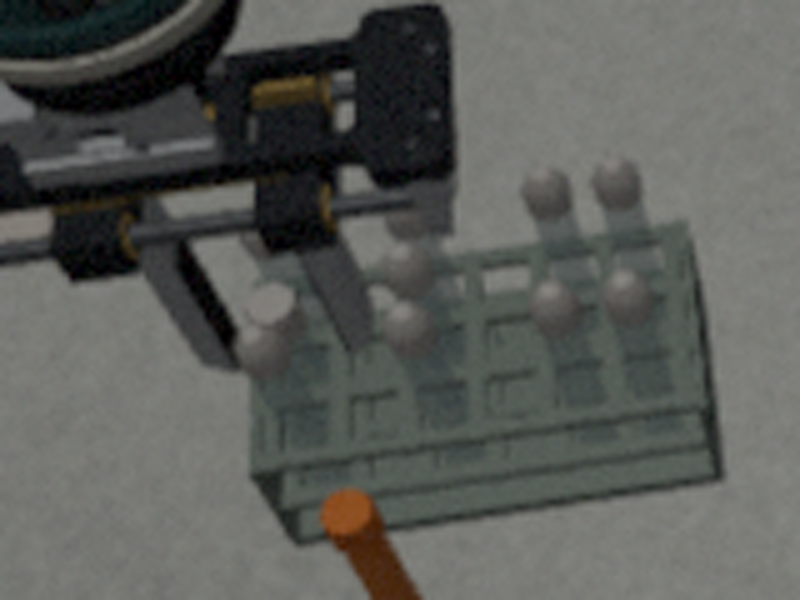

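View pics/wrist5.png

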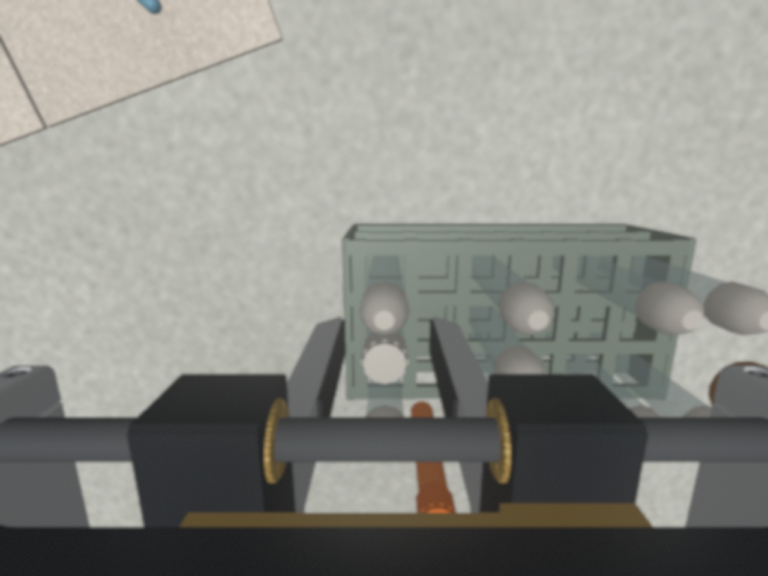

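Emit:
{"op": "drive_tool", "data": {
  "deltas": [
    [0, 0, 0, 0, 0.0, 0, 0.2],
    [0, 0, 0, 0, 0.0, 0, 0.1],
    [0, 0, 0, 0, 0, 0, 0],
    [0, 0, 0, 0, 0, 0, 0],
    [0, 0, 0, 0, 0, 0, 0]
  ]
}}

```text
clock: 4.4
eef_pos: [498.6, -255.4, 80.2]
tcp_rot: [0.707, -0.005, 0.007, -0.707]
contact_force: [0.2, 0.9, 3.1]
width: 0.184
```

Emit:
{"op": "drive_tool", "data": {
  "deltas": [
    [0, 0, 0, 0, -0.002, 0, 0],
    [0, 0, 0, 0, -0.008, 0, 0],
    [0, 0, 0, 0, -0.016, 0, 0],
    [0, 0, 0, 0, -0.024, 0, 0],
    [0, 0, 0, 0, -0.03, 0, 0]
  ]
}}

```text
clock: 4.9
eef_pos: [498.7, -255.5, 111.0]
tcp_rot: [0.707, -0.005, 0.007, -0.707]
contact_force: [-0.2, -0.2, 0.1]
width: 0.181
```

```bash
python3 - <<'E'
from h import *
print(pose()[1],ctrl.sense()['width']*94); 
d=grab('wrist','wrist6');
b=grab('scene','scene6')
cv2.imwrite('pics/s6.png',cv2.resize(b['img'][130:250,60:220,::-1],(800,600),interpolation=cv2.INTER_CUBIC))
E
```

```text
[ 498.65255789 -255.51279924  111.04509861] 16.980451113296347
```

View pics/s6.png

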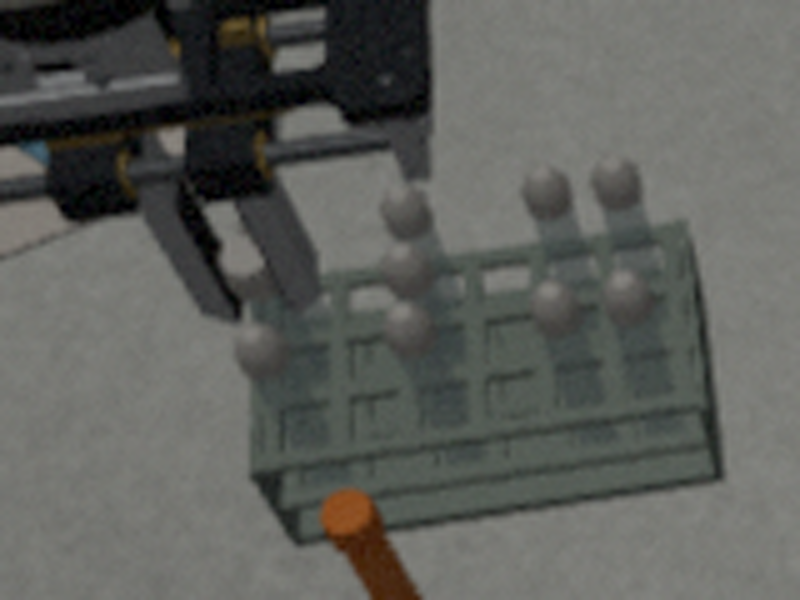

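View pics/wrist6.png

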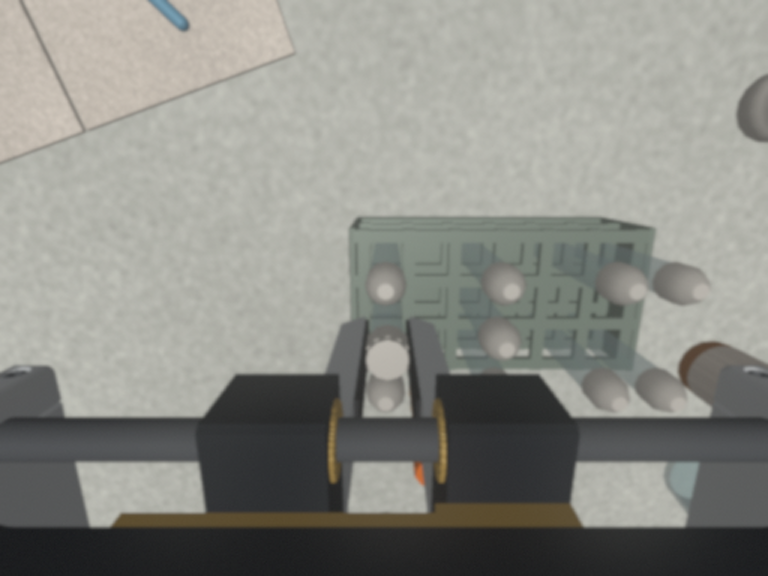

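Emit:
{"op": "drive_tool", "data": {
  "deltas": [
    [0, 0, 0, 0, -0.02, 0, 0],
    [0, 0, 0, 0, -0.045, 0, 0],
    [0, 0, 0, 0, -0.07, 0, 0],
    [0, 0, 0, 0, -0.095, 0, 0],
    [0, 0, 0, 0, -0.115, 0, 0]
  ]
}}

```text
clock: 5.5
eef_pos: [498.2, -255.4, 226.3]
tcp_rot: [0.707, -0.005, 0.007, -0.707]
contact_force: [-0.2, -0.7, -0.6]
width: 0.181
```

```bash
python3 - <<'E'
from h import *
print(pose()[1],ctrl.sense()['width']*94); 
show([532.5,217,225],-0.029)
d=grab('wrist','wrist7');
E
```

```text
[ 498.23425942 -255.41976314  226.27879896] 16.96872985120877
turn [0.0002 0.0118 0.0026] shift m [0.0261 0.0012 0.4729] |turn| 0.7 dist 0.474
```

View pics/wrist7.png

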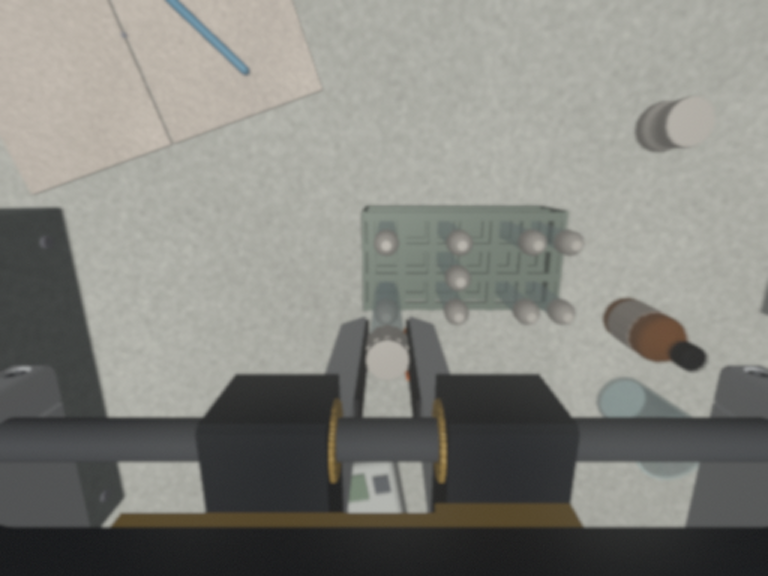

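Emit:
{"op": "drive_tool", "data": {
  "deltas": [
    [0, 0, 0, 0.0015, 0, 0.03, 0],
    [0, 0.003, 0, 0.004, 0, 0.07, 0],
    [0, 0.005, 0, 0.006, 0, 0.11, 0],
    [0, 0.005, 0, 0.009, 0, 0.155, 0],
    [0, 0.006, 0, 0.011, 0, 0.2, 0]
  ]
}}

```text
clock: 6.05
eef_pos: [512.4, -53.9, 224.9]
tcp_rot: [-0.707, 0.008, -0.009, 0.707]
contact_force: [1.5, -0.1, -0.3]
width: 0.182
```

Emit:
{"op": "drive_tool", "data": {
  "deltas": [
    [0, 0.003, 0, 0.003, 0, 0.045, 0],
    [0, 0.006, 0, 0.005, 0, 0.09, 0],
    [0, 0.006, 0, 0.008, 0, 0.135, 0],
    [0, 0.006, 0, 0.01, 0, 0.17, 0],
    [0, 0.006, 0, 0.012, 0, 0.195, 0]
  ]
}}

```text
clock: 6.55
eef_pos: [528.7, 141.9, 224.6]
tcp_rot: [-0.707, 0.009, -0.01, 0.707]
contact_force: [0.4, -1.1, -0.5]
width: 0.182
```

```bash
python3 - <<'E'
from h import *
print(pose()[1],ctrl.sense()['width']*94, ctrl.sense()['qpos'].round(2)); 
show([532.5,217,225],-0.029)
E
```

```text
[528.66254706 141.89875013 224.60727111] 17.111816668115424 [-0.62  0.27  0.36  1.8  -0.11  1.09  1.32]
turn [-0.0002  0.0022  0.0015] shift m [ 0.0018 -0.0004  0.0752] |turn| 0.2 dist 0.075
```

Emit:
{"op": "drive_tool", "data": {
  "deltas": [
    [0, 0.002, 0.001, 0.001, 0, 0.03, 0],
    [0, 0.002, 0.001, 0.002, 0, 0.055, 0],
    [0, 0.002, 0.001, 0.002, 0, 0.075, 0],
    [0, 0.002, 0.001, 0.002, 0, 0.075, 0],
    [0, 0.002, 0.001, 0.002, 0, 0.075, 0]
  ]
}}

```text
clock: 7.05
eef_pos: [533.1, 213.8, 224.6]
tcp_rot: [0.707, -0.011, 0.011, -0.707]
contact_force: [0.7, -0.7, 0.4]
width: 0.184
```

```bash
python3 - <<'E'
from h import *
print(pose()[1]); 
show([532.5,217,170],-0.029)
d=grab('wrist','wrist8'); t=grab('top','top8');b=grab('scene','scene8')
print('well proj in wrist',proj(d,[532.5,217,72]),'x1.5',proj(d,[532.5,217,72])*1.5)
cv2.imwrite('pics/s8.png',cv2.resize(b['img'][80:230,290:490,::-1],(800,600),interpolation=cv2.INTER_CUBIC))
cv2.imwrite('pics/t8.png',cv2.resize(t['img'][130:280,60:260,::-1],(800,600),interpolation=cv2.INTER_CUBIC))
E
```

```text
[533.12453098 213.76747071 224.60688846]
turn [ 0.0006 -0.0017  0.0005] shift m [-0.0008  0.0546  0.0032] |turn| 0.1 dist 0.055
well proj in wrist [259.47821314 176.24793775] x1.5 [389.21731971 264.37190662]
```

View pics/wrist8.png

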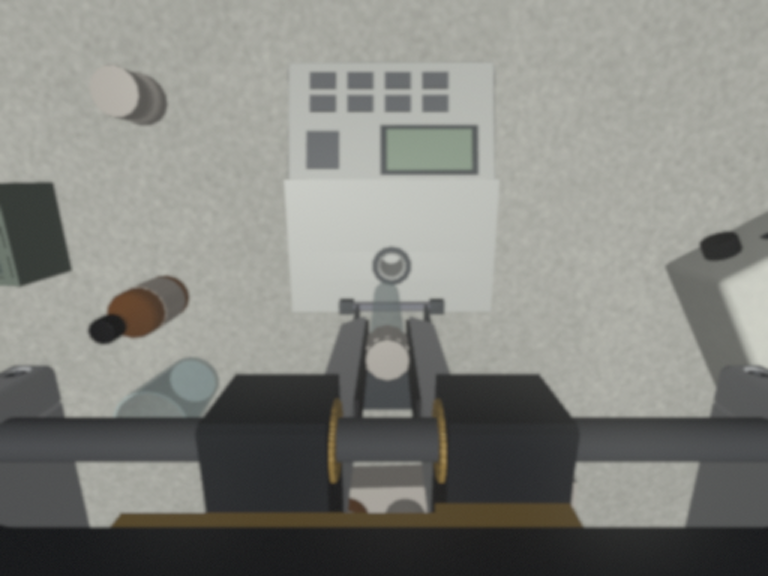

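View pics/s8.png

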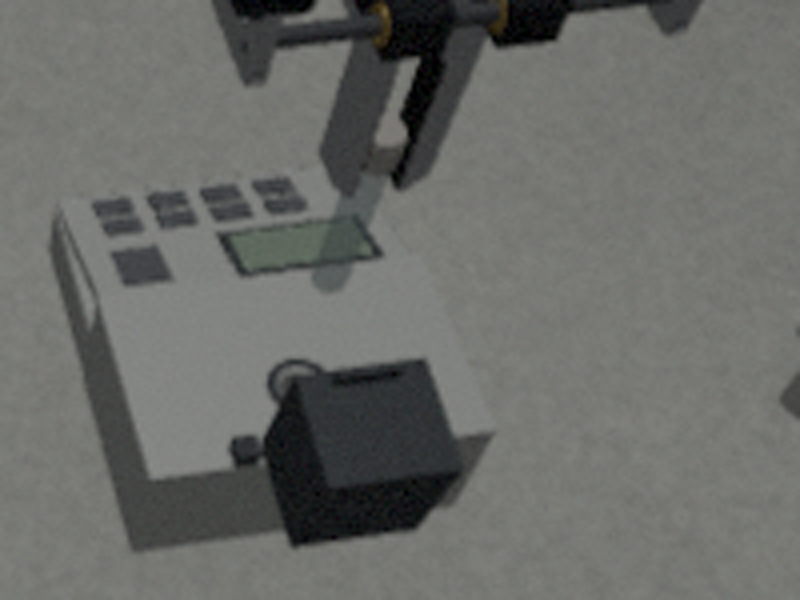

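View pics/t8.png

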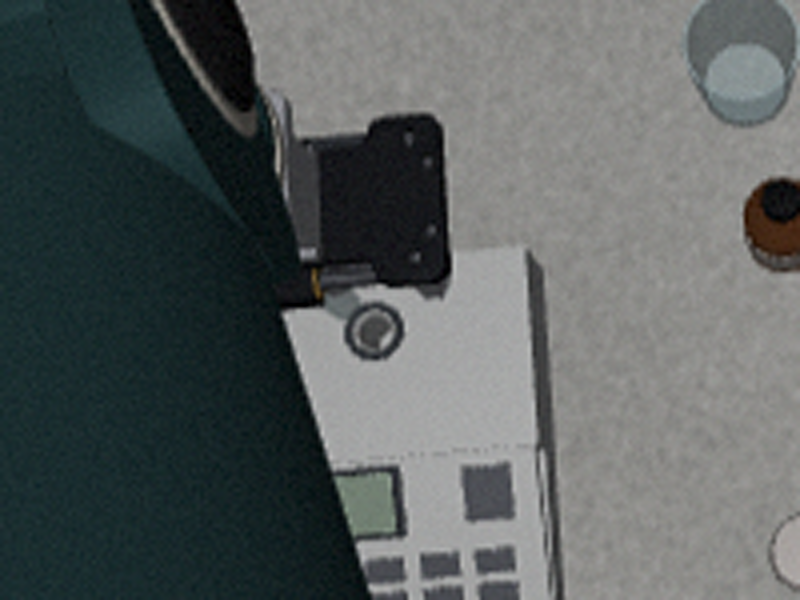

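```bash
python3 - <<'E'
from h import *
d=load('wrist8')
def ell(roi,f,S=8):
    u0,v0,u1,v1=roi
    im=cv2.resize(d['img'][v0:v1,u0:u1],None,fx=S,fy=S,interpolation=cv2.INTER_CUBIC)
    m=f(im).astype(np.uint8); cs,_=cv2.findContours(m,cv2.RETR_EXTERNAL,cv2.CHAIN_APPROX_NONE)
    c=max(cs,key=cv2.contourArea); e=cv2.fitEllipse(cv2.convexHull(c)); print(e); return np.array(e[0])/S-.5+1/16+[u0,v0]
w=ell((243,160,279,189),lambda im:im.max(2)<150); print('well',w,ray(d,*w,72).round(1))
c=ell((240,224,276,255),lambda im:im.min(2)>165); print('cap',c,ray(d,*c,224.6+30).round(1))
print(d['img'][240,235:285].tolist()[::4])
E
```

```text
((144.85385131835938, 140.0724334716797), (206.04910278320312, 208.28919982910156), 17.651769638061523)
well [260.66923141 177.07155418] [533.6 218.5  72. ]
((119.63668823242188, 59.554237365722656), (32.232421875, 90.20207977294922), 70.54659271240234)
cap [254.51708603 231.00677967] [525.5 213.2 254.6]
[[97, 98, 98], [80, 80, 80], [98, 96, 92], [174, 171, 164], [174, 170, 163], [174, 170, 163], [173, 169, 162], [173, 169, 162], [173, 169, 162], [158, 155, 148], [55, 56, 54], [96, 97, 97], [98, 98, 98]]
```

```bash
python3 - <<'E'
from h import *
print(pose()[1]); show([534.2,218.4,150],-0.029)
E
```

```text
[533.40192645 212.98147214 225.0195128 ]
turn [ 0.0002 -0.0033  0.001 ] shift m [0.0005 0.075  0.0055] |turn| 0.2 dist 0.075
```

Emit:
{"op": "drive_tool", "data": {
  "deltas": [
    [0, -0.002, 0.001, 0.0005, 0.015, 0.005, 0],
    [0, -0.002, 0.001, 0.0005, 0.035, 0.005, 0],
    [0, -0.002, 0.001, 0.0005, 0.055, 0.005, 0],
    [0, -0.002, 0.001, 0.0005, 0.07, 0.005, 0],
    [0, -0.002, 0.001, 0.0005, 0.07, 0.005, 0]
  ]
}}

```text
clock: 7.7
eef_pos: [533.0, 218.4, 152.7]
tcp_rot: [0.708, -0.011, 0.009, -0.706]
contact_force: [0.2, 0.1, -0.0]
width: 0.185
```

```bash
python3 - <<'E'
from h import *
print(pose()[1]); show([534.2,218.4,150],-0.029)
d=grab('wrist','wrist9');b=grab('scene','scene9');show([534.2,218.4,150],-0.029)
cv2.imwrite('pics/s9.png',cv2.resize(b['img'][80:230,290:490,::-1],(800,600),interpolation=cv2.INTER_CUBIC))
E
```

```text
[532.96810333 218.37137965 152.67543256]
turn [ 0.0019 -0.0004 -0.0029] shift m [0.0012 0.0027 0.0001] |turn| 0.2 dist 0.003
turn [ 0.0002 -0.0003 -0.0001] shift m [ 0.0001  0.0051 -0.0005] |turn| 0.0 dist 0.005
```

View pics/wrist9.png

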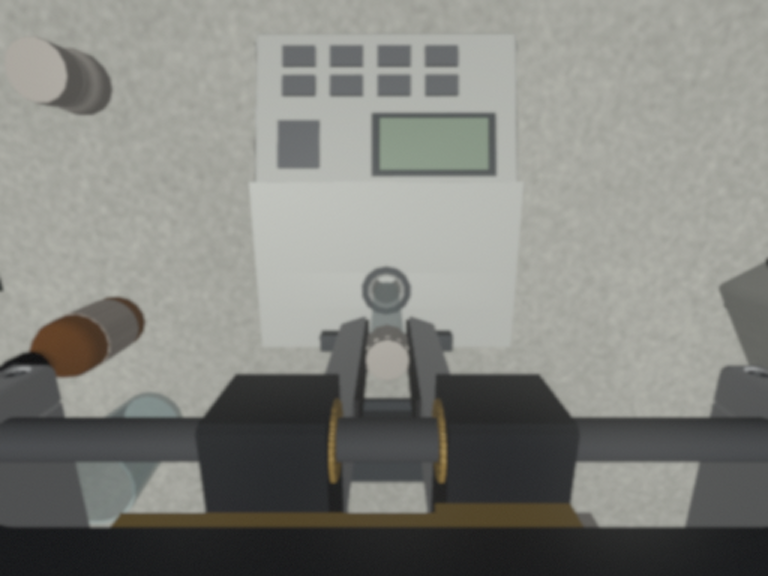

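View pics/s9.png

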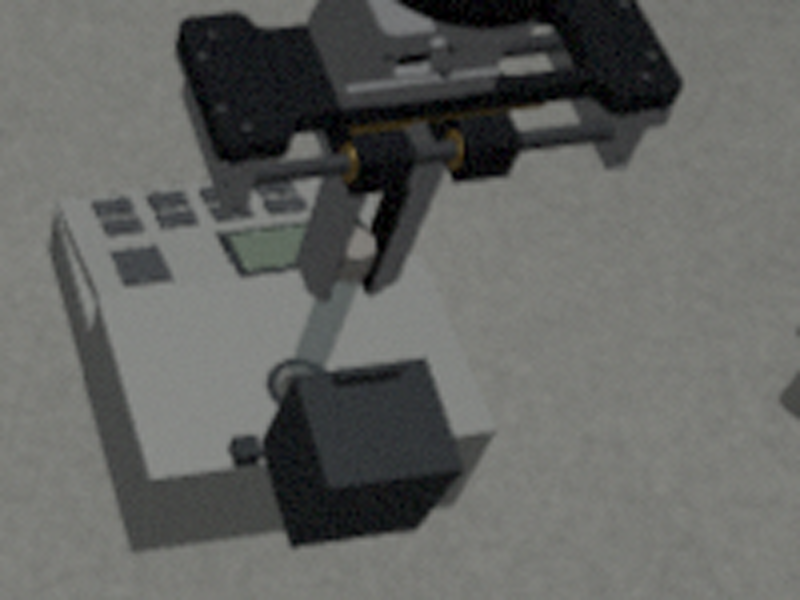

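```bash
python3 - <<'E'
from h import *
d=load('wrist9'); S=8
u0,v0,u1,v1=238,174,277,209
im=cv2.resize(d['img'][v0:v1,u0:u1],None,fx=S,fy=S,interpolation=cv2.INTER_CUBIC)
m=(im.max(2)<150).astype(np.uint8); cs,_=cv2.findContours(m,cv2.RETR_EXTERNAL,cv2.CHAIN_APPROX_NONE)
c=max(cs,key=cv2.contourArea); e=cv2.fitEllipse(cv2.convexHull(c)); w=np.array(e[0])/S-.5+1/16+[u0,v0]
print(e,w,ray(d,*w,72).round(1), proj(d,[534.2,218.4,72]))
E
```

```text
((156.29551696777344, 162.2132568359375), (262.84686279296875, 268.9613037109375), 171.5704803466797) [257.09943962 193.8391571 ] [534.1 218.7  72. ] [256.80695914 193.95478658]
```

Emit:
{"op": "drive_tool", "data": {
  "deltas": [
    [0, 0, 0, 0.0003, 0.008, -0.0003, 0],
    [0, 0, 0, 0.0003, 0.016, -0.0003, 0],
    [0, 0, 0, 0.0003, 0.024, -0.0003, 0],
    [0, 0, 0, 0.0003, 0.032, -0.0003, 0],
    [0, 0, 0, 0.0003, 0.038, -0.0003, 0]
  ]
}}

```text
clock: 8.3
eef_pos: [534.1, 218.6, 116.1]
tcp_rot: [0.707, -0.01, 0.01, -0.707]
contact_force: [1.0, -0.0, 0.0]
width: 0.182
```

```bash
python3 - <<'E'
from h import *
print(pose()[1],ctrl.sense()['contact_force']); show([534.5,218.4,89],-0.029)
b=grab('scene','scene10')
cv2.imwrite('pics/s10.png',cv2.resize(b['img'][80:230,290:490,::-1],(800,600),interpolation=cv2.INTER_CUBIC))
E
```

```text
[534.09727678 218.5957146  116.10982665] [ 1.00721393 -0.02500427  0.03135069]
turn [ 0.0003 -0.0001 -0.0005] shift m [ 0.0004  0.0271 -0.0002] |turn| 0.0 dist 0.027
```

View pics/s10.png

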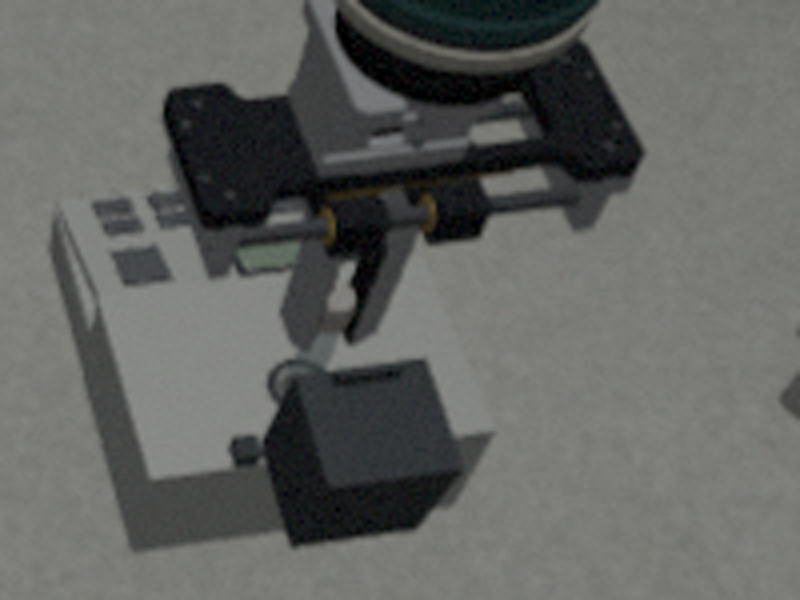

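Emit:
{"op": "drive_tool", "data": {
  "deltas": [
    [0, 0, 0, 0, 0.006, 0, 0],
    [0, 0, 0, 0, 0.012, 0, 0],
    [0, 0, 0, 0, 0.018, 0, 0],
    [0, 0, 0, 0, 0.022, 0, 0],
    [0, 0, 0, 0, 0.022, 0, 0]
  ]
}}

```text
clock: 8.85
eef_pos: [534.0, 218.5, 94.4]
tcp_rot: [0.707, -0.011, 0.01, -0.707]
contact_force: [-0.7, -0.0, 0.5]
width: 0.181
```

Emit:
{"op": "drive_tool", "data": {
  "deltas": [
    [0, 0, 0, 0, 0.001, 0, 0],
    [0, 0, 0, 0, 0.002, 0, 0],
    [0, 0, 0, 0, 0.003, 0, 0],
    [0, 0, 0, 0, 0.004, 0, 0],
    [0, 0, 0, 0, 0.004, 0, 0]
  ]
}}

```text
clock: 9.35
eef_pos: [534.3, 218.7, 90.9]
tcp_rot: [0.707, -0.01, 0.01, -0.707]
contact_force: [0.4, 0.4, -0.1]
width: 0.182
```

Emit:
{"op": "drive_tool", "data": {
  "deltas": [
    [0, 0, 0, 0, 0.001, 0, 0],
    [0, 0, 0, 0, 0.002, 0, 0],
    [0, 0, 0, 0, 0.002, 0, 0]
  ]
}}

```text
clock: 9.65
eef_pos: [534.6, 218.7, 89.2]
tcp_rot: [-0.707, 0.01, -0.01, 0.707]
contact_force: [-0.0, 1.1, 2.6]
width: 0.185
```

Emit:
{"op": "drive_tool", "data": {
  "deltas": [
    [0, 0, 0, 0, 0.0005, 0, 0],
    [0, 0, 0, 0, 0.001, 0, 0],
    [0, 0, 0, 0, 0.001, 0, 0]
  ]
}}

```text
clock: 9.95
eef_pos: [535.2, 218.9, 89.0]
tcp_rot: [-0.707, 0.01, -0.011, 0.707]
contact_force: [-1.1, -1.9, 13.1]
width: 0.181
```

Emit:
{"op": "drive_tool", "data": {
  "deltas": [
    [0, 0, 0, 0, -0.001, 0, 0.2],
    [0, 0, 0, 0, -0.001, 0, 0.25],
    [0, 0, 0, 0, -0.001, 0, 0.35],
    [0, 0, 0, 0, -0.001, 0, 0.45],
    [0, 0, 0, 0, -0.001, 0, 0.45]
  ]
}}

```text
clock: 10.45
eef_pos: [534.2, 218.6, 88.9]
tcp_rot: [0.707, -0.01, 0.01, -0.707]
contact_force: [0.2, -0.1, 0.2]
width: 0.439
```

```bash
python3 - <<'E'
from h import *
print(pose()[1],ctrl.sense()['contact_force'],ctrl.sense()['width'])
d=grab('wrist','wrist11');b=grab('scene','scene11')
cv2.imwrite('pics/s11.png',cv2.resize(b['img'][80:230,290:490,::-1],(800,600),interpolation=cv2.INTER_CUBIC))
E
```

```text
[534.21274945 218.61229403  88.86653852] [ 0.187373   -0.07627852  0.24953994] 0.4392233738355585
```

View pics/s11.png

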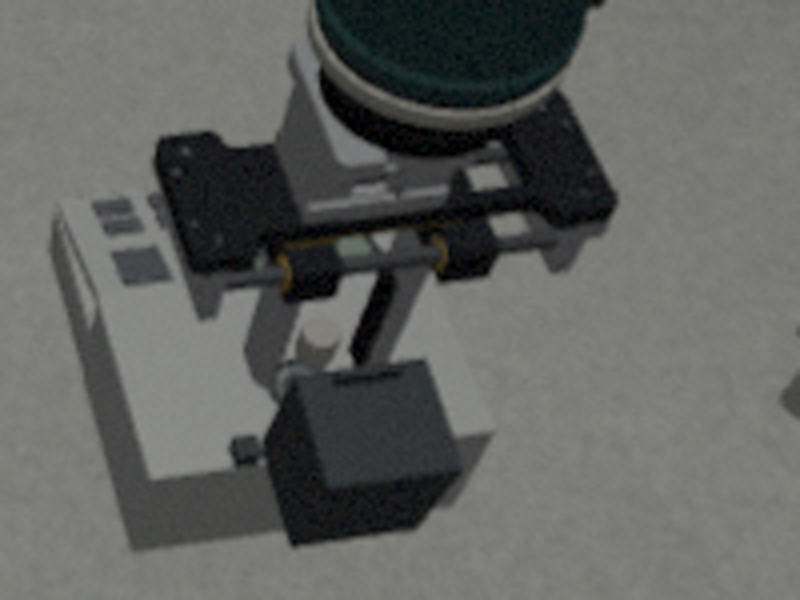

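View pics/wrist11.png

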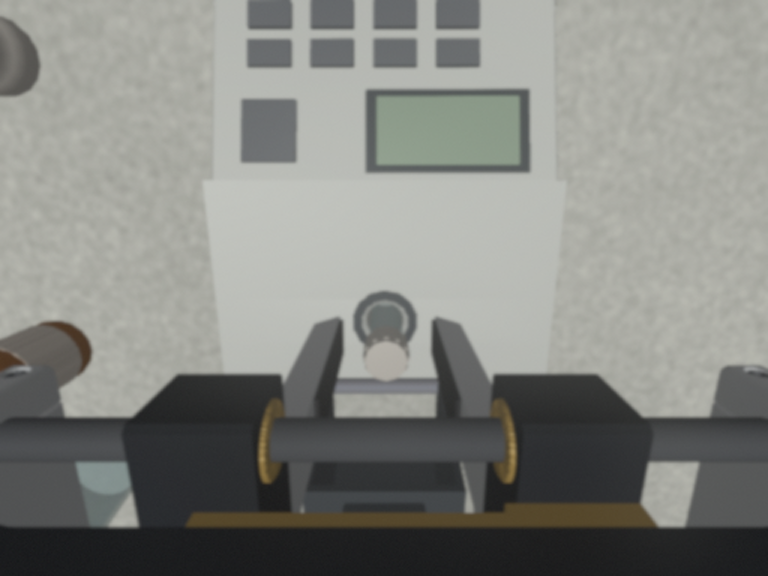

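Emit:
{"op": "drive_tool", "data": {
  "deltas": [
    [0, 0, 0, 0, -0.01, 0, 0.45],
    [0, 0, 0, 0, -0.035, 0, 0.45],
    [0, 0, 0, 0, -0.075, 0, 0.45],
    [0, 0, 0, 0, -0.115, 0, 0.3],
    [0, 0, 0, 0, -0.145, 0, 0.1]
  ]
}}

```text
clock: 11.05
eef_pos: [534.7, 218.6, 237.3]
tcp_rot: [-0.707, 0.01, -0.011, 0.707]
contact_force: [0.1, 0.6, -0.1]
width: 0.314
```

Emit:
{"op": "drive_tool", "data": {
  "deltas": [
    [0, 0, 0, -0.02, 0, 0, 0],
    [0, 0, 0, -0.06, 0, 0, 0],
    [0, 0, 0, -0.1, 0, 0, 0],
    [0, 0, 0, -0.1, 0, 0, 0]
  ]
}}

```text
clock: 11.45
eef_pos: [430.8, 222.0, 234.9]
tcp_rot: [-0.707, 0.01, -0.009, 0.707]
contact_force: [1.1, 1.3, 1.2]
width: 0.007
```

```bash
python3 - <<'E'
from h import *
print(pose()[1],ctrl.sense()['contact_force'],ctrl.sense()['width'])
d=grab('wrist','wrist12');b=grab('scene','scene12');t=grab('top','top12')
cv2.imwrite('pics/s12.png',cv2.resize(b['img'][110:230,310:470,::-1],(800,600),interpolation=cv2.INTER_CUBIC))
cv2.imwrite('pics/t12.png',cv2.convertScaleAbs(cv2.resize(t['img'][130:250,80:240,::-1],(800,600),interpolation=cv2.INTER_CUBIC),alpha=2))
W=cloud(b); m=(W[...,2]>100)&(W[...,2]<135)&(abs(W[...,0]-534)<20)&(abs(W[...,1]-218)<20)
print(m.sum(),np.percentile(W[m],[5,50,95],axis=0).round(1) if m.sum() else '')
m=(W[...,2]>74)&(abs(W[...,0]-600)<60)&(abs(W[...,1]-218)<60)&(W[...,0]>555); Q=W[m]
for x in range(560,640,6):
    q=Q[abs(Q[:,0]-x)<3]
    if len(q): print(x,len(q),np.percentile(q[:,2],[5,50,95]).round(0),np.percentile(q[:,1],[3,97]).round(0), 'mid', np.percentile(q[abs(q[:,1]-216)<12][:,2],[5,50,95]).round(0) if (abs(q[:,1]-216)<12).sum() else '')
E
```

```text
[430.78058748 222.04302853 234.88193516] [1.13656894 1.34445618 1.22850517] 0.0071116661648911485
110 [[527.9 208.6 103. ]
 [538.2 215.1 114.3]
 [543.1 223.4 117.2]]
560 6 [78. 79. 81.] [173. 180.] mid 
566 32 [ 77.  80. 103.] [172. 187.] mid 
572 77 [ 76. 107. 143.] [172. 237.] mid [142. 143. 144.]
578 113 [ 87. 142. 152.] [185. 244.] mid [141. 152. 153.]
584 192 [ 92. 142. 152.] [185. 241.] mid [140. 144. 152.]
590 147 [ 88. 140. 142.] [185. 243.] mid [139. 141. 142.]
596 149 [ 88. 139. 142.] [185. 242.] mid [139. 140. 141.]
602 147 [ 89. 139. 141.] [184. 243.] mid [137. 139. 141.]
608 149 [ 87. 138. 140.] [184. 242.] mid [137. 139. 140.]
614 152 [ 90. 138. 140.] [184. 242.] mid [136. 138. 139.]
620 300 [ 76.  98. 138.] [184. 242.] mid [ 76.  96. 139.]
626 348 [ 99. 124. 137.] [185. 243.] mid [101. 124. 138.]
```

View pics/s12.png

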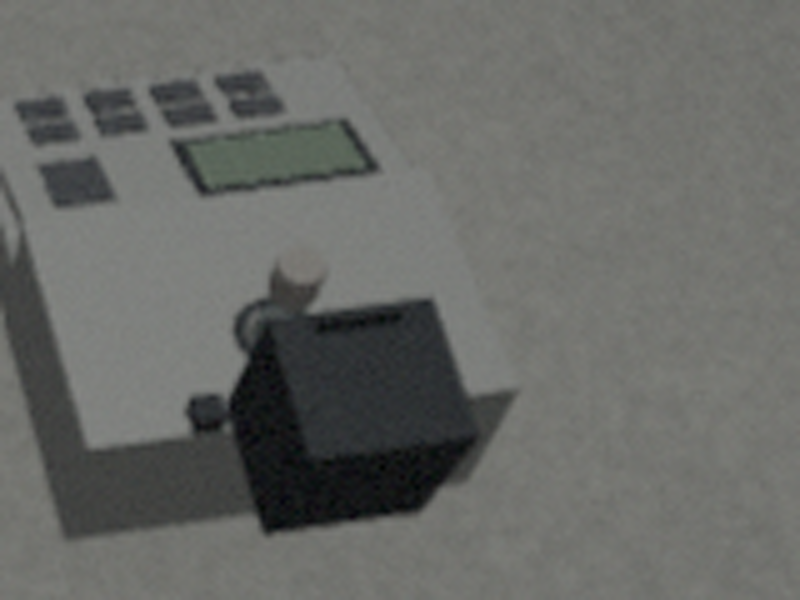

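View pics/t12.png

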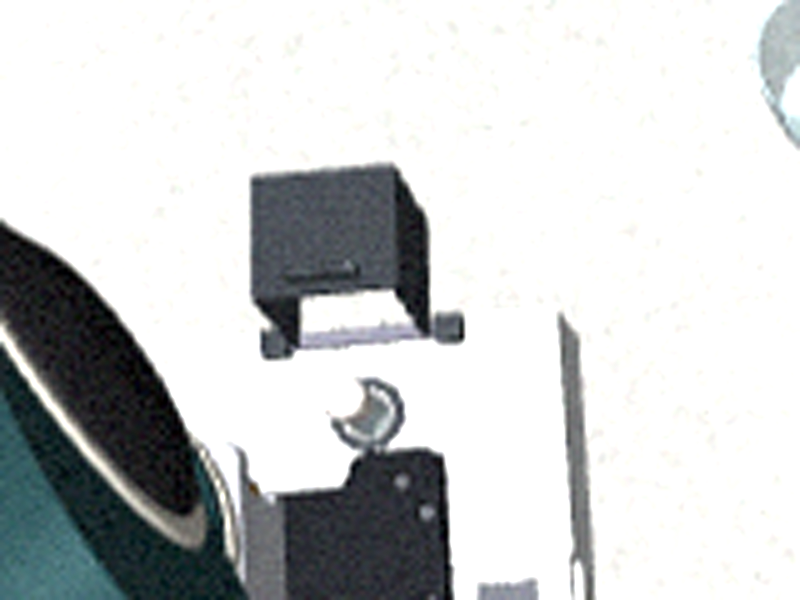

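View pics/wrist12.png

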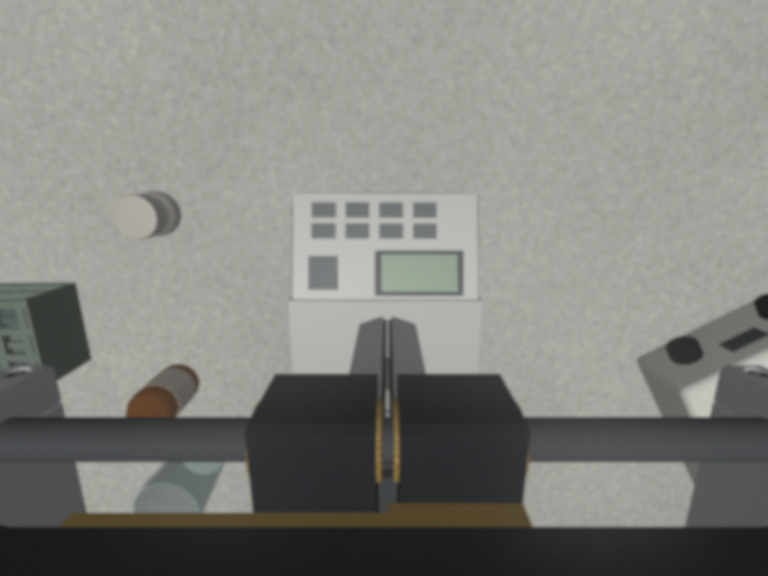

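```bash
python3 - <<'E'
from h import *
print(pose()[1]); show([650,215.1,235],-0.029)
E
```

```text
[434.84226566 221.61738334 234.80798386]
turn [-0.0007 -0.0001  0.001 ] shift m [ 2.153e-01  0.000e+00 -2.000e-04] |turn| 0.1 dist 0.215
```

Emit:
{"op": "drive_tool", "data": {
  "deltas": [
    [0, 0, 0, 0.03, 0, 0, 0],
    [0, 0, 0, 0.08, 0, 0, 0],
    [0, 0, 0, 0.13, 0, 0, 0],
    [0, 0, 0, 0.18, 0, 0, 0],
    [0, 0, 0, 0.217, 0, 0, 0]
  ]
}}

```text
clock: 12.1
eef_pos: [654.6, 214.0, 233.2]
tcp_rot: [0.707, -0.011, 0.011, -0.707]
contact_force: [-0.6, 0.2, -0.7]
width: 0.007
```

Emit:
{"op": "drive_tool", "data": {
  "deltas": [
    [0, 0, 0, 0, 0, 0, 0],
    [0, 0, 0, 0, 0, 0, 0],
    [0, 0, 0, 0, 0.03, 0, 0],
    [0, 0, 0, 0, 0.06, 0, 0],
    [0, 0, 0, 0, 0.06, 0, 0]
  ]
}}

```text
clock: 12.6
eef_pos: [648.9, 215.1, 170.8]
tcp_rot: [0.708, -0.012, 0.008, -0.706]
contact_force: [0.1, 0.0, 0.3]
width: 0.009
```

```bash
python3 - <<'E'
from h import *
print(pose()[1]); show([650,215.1,120],-0.029)
b=grab('scene','scene13')
cv2.imwrite('pics/s13.png',cv2.resize(b['img'][80:230,290:490,::-1],(800,600),interpolation=cv2.INTER_CUBIC))
E
```

```text
[648.87997396 215.08206241 170.79791833]
turn [ 0.0019  0.0004 -0.005 ] shift m [0.0014 0.0508 0.0001] |turn| 0.3 dist 0.051
```

View pics/s13.png

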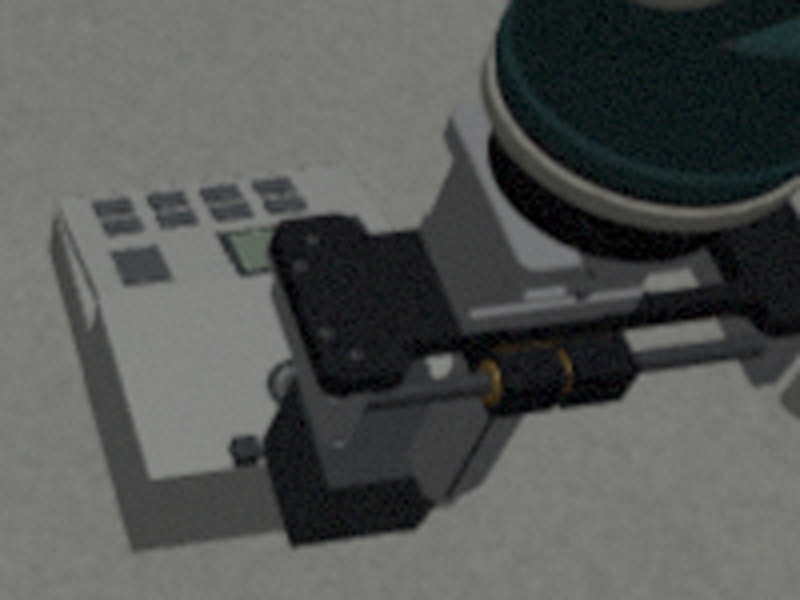

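Emit:
{"op": "drive_tool", "data": {
  "deltas": [
    [0, 0, 0, 0.001, 0.02, 0, 0],
    [0, 0, 0, 0.001, 0.04, 0, 0],
    [0, 0, 0, 0.001, 0.05, 0, 0],
    [0, 0, 0, 0.001, 0.05, 0, 0],
    [0, 0, 0, 0.001, 0.05, 0, 0]
  ]
}}

```text
clock: 13.15
eef_pos: [652.8, 215.5, 125.6]
tcp_rot: [-0.707, 0.01, -0.011, 0.707]
contact_force: [-0.3, -0.0, -0.3]
width: 0.005
```

```bash
python3 - <<'E'
from h import *
R0,p0=pose(); print(p0,ctrl.sense()['contact_force'])
H=np.array([568.1,217.5,76]); ax=np.array([.9996,-.029,0])
for hx,z in [(82,44),(65,44.3),(45.3,61.8),(28,69.3),(9.4,72.1),(-9.3,70),(-26.8,63.2),(-42,52)]:
    r,d=delta(target(-.029),H+ax*hx+[0,0,z],R0,p0); print(d.round(4), r.round(4))
E
```

```text
[652.79595372 215.49173444 125.55274746] [-0.33625546 -0.03903132 -0.27068971]
[-0.0027  0.0055 -0.0005] [-0.0005  0.      0.0014]
[-0.0197  0.0052 -0.0005] [-0.0005  0.      0.0014]
[-0.0394 -0.0123 -0.0004] [-0.0005  0.      0.0014]
[-0.0567 -0.0198 -0.0004] [-0.0005  0.      0.0014]
[-0.0753 -0.0226 -0.0004] [-0.0005  0.      0.0014]
[-0.094  -0.0206 -0.0004] [-0.0005  0.      0.0014]
[-0.1115 -0.0138 -0.0004] [-0.0005  0.      0.0014]
[-0.1267 -0.0026 -0.0004] [-0.0005  0.      0.0014]
```

Emit:
{"op": "drive_tool", "data": {
  "deltas": [
    [0, 0, 0, -0.01, 0.005, -0.0004, 0],
    [0, 0, 0, -0.02, 0.005, -0.0004, 0],
    [0, 0, 0, -0.03, -0.004, -0.0004, 0],
    [0, 0, 0, -0.039, -0.012, -0.0004, 0],
    [0, 0, 0, -0.048, -0.016, -0.0004, 0]
  ]
}}

```text
clock: 13.65
eef_pos: [604.1, 216.5, 141.9]
tcp_rot: [-0.707, 0.01, -0.011, 0.707]
contact_force: [2.2, -0.8, 3.4]
width: 0.003
```

```bash
python3 - <<'E'
from h import *
R0,p0=pose(); print(p0,ctrl.sense()['contact_force'])
b=grab('scene','scene14')
cv2.imwrite('pics/s14.png',cv2.resize(b['img'][80:230,290:490,::-1],(800,600),interpolation=cv2.INTER_CUBIC))
R0,p0=pose(); print(p0,ctrl.sense()['contact_force'])
H=np.array([568.1,217.5,76]); ax=np.array([.9996,-.029,0])
for hx,z in [(45.3,61.8),(28,69.3),(9.4,72.1),(-9.3,70),(-26.8,63.2),(-42,52)]:
    r,d=delta(target(-.029),H+ax*hx+[0,0,z],R0,p0); print(d.round(4), r.round(4))
E
```

```text
[604.08896314 216.49510075 141.88248818] [ 2.23763818 -0.7526016   3.42302652]
[603.21837806 216.78058099 142.13662876] [1.92175762 0.7969587  2.63462672]
[ 0.0102  0.0044 -0.0003] [-0.0012  0.0004  0.0016]
[-0.0071 -0.0032 -0.0003] [-0.0012  0.0004  0.0016]
[-0.0257 -0.006  -0.0003] [-0.0012  0.0004  0.0016]
[-0.0444 -0.0039 -0.0003] [-0.0012  0.0004  0.0016]
[-0.0619  0.0028 -0.0003] [-0.0012  0.0004  0.0016]
[-0.0771  0.014  -0.0003] [-0.0012  0.0004  0.0016]
```

View pics/s14.png

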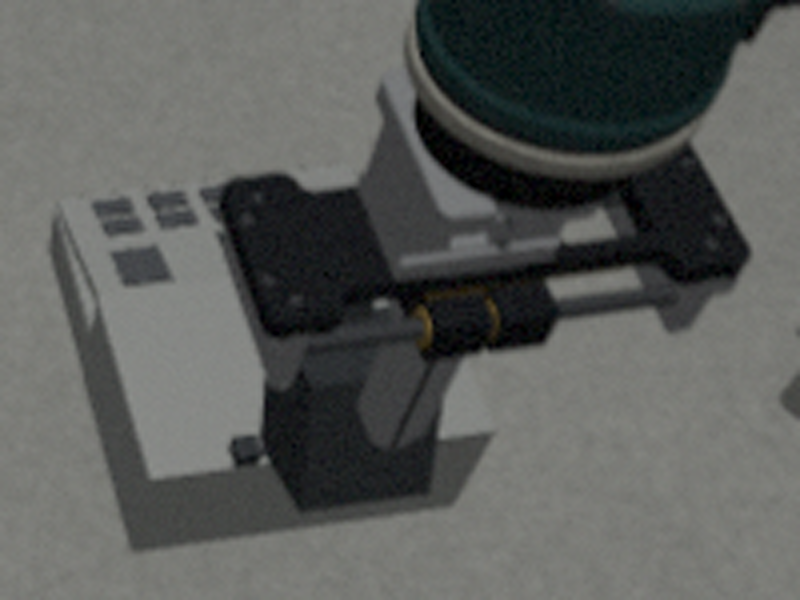

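Emit:
{"op": "drive_tool", "data": {
  "deltas": [
    [0, 0, 0, -0.007, -0.003, -0.0003, 0],
    [0, 0, 0, -0.016, -0.005, -0.0003, 0],
    [0, 0, 0, -0.026, -0.006, -0.0003, 0],
    [0, 0, 0, -0.035, -0.0055, -0.0003, 0],
    [0, 0, 0, -0.044, -0.004, -0.0003, 0]
  ]
}}

```text
clock: 14.2
eef_pos: [559.4, 217.4, 144.3]
tcp_rot: [-0.707, 0.01, -0.01, 0.707]
contact_force: [0.2, 1.5, 4.8]
width: 0.003
```

```bash
python3 - <<'E'
from h import *
R0,p0=pose(); print(p0,ctrl.sense()['contact_force'])
b=grab('scene','scene15')
cv2.imwrite('pics/s15.png',cv2.resize(b['img'][80:230,290:490,::-1],(800,600),interpolation=cv2.INTER_CUBIC))
R0,p0=pose(); print(p0,ctrl.sense()['contact_force'])
H=np.array([568.1,217.5,76]); ax=np.array([.9996,-.029,0])
for hx,z in [(-9.3,70),(-26.8,63.2),(-42,52)]:
    r,d=delta(target(-.029),H+ax*hx+[0,0,z],R0,p0); print(d.round(4), r.round(4))
E
```

```text
[559.44962561 217.41284222 144.29896724] [0.173488   1.49254428 4.8000692 ]
[558.10484873 217.46915674 143.79719177] [0.25267271 0.55055431 3.16149906]
[ 0.0007 -0.0022  0.0003] [ 0.      0.0005 -0.0013]
[-0.0168  0.0046  0.0003] [ 0.      0.0005 -0.0013]
[-0.032   0.0158  0.0003] [ 0.      0.0005 -0.0013]
```

View pics/s15.png

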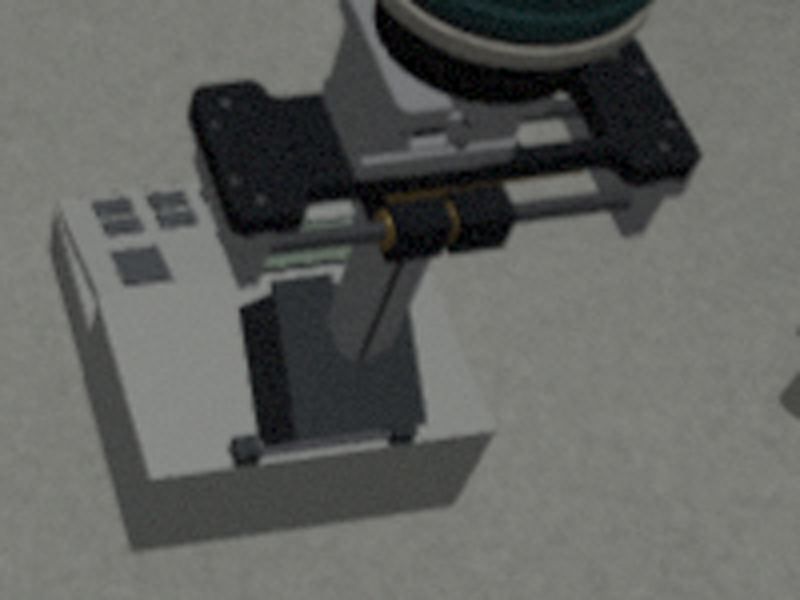

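Emit:
{"op": "drive_tool", "data": {
  "deltas": [
    [0, 0, 0, -0.009, 0.001, 0, 0],
    [0, 0, 0, -0.017, 0.005, 0, 0],
    [0, 0, 0, -0.025, 0.01, 0, 0],
    [0, 0, 0, -0.031, 0.016, 0, 0],
    [0, 0, 0, -0.031, 0.018, 0, 0]
  ]
}}

```text
clock: 14.75
eef_pos: [528.4, 218.3, 127.5]
tcp_rot: [-0.707, 0.01, -0.01, 0.707]
contact_force: [-24.7, -7.5, 65.2]
width: 0.007
```

```bash
python3 - <<'E'
from h import *
R0,p0=pose(); print(p0,ctrl.sense()['contact_force'])
b=grab('scene','scene16')
cv2.imwrite('pics/s16.png',cv2.resize(b['img'][80:230,290:490,::-1],(800,600),interpolation=cv2.INTER_CUBIC))
R0,p0=pose(); print(p0,ctrl.sense()['contact_force'])
E
```

```text
[528.41672042 218.26563609 127.45512877] [-24.71130986  -7.5484076   65.2309698 ]
[528.40635992 218.20306239 127.65758213] [-20.44437399  -6.21325558  46.90537065]
```

View pics/s16.png

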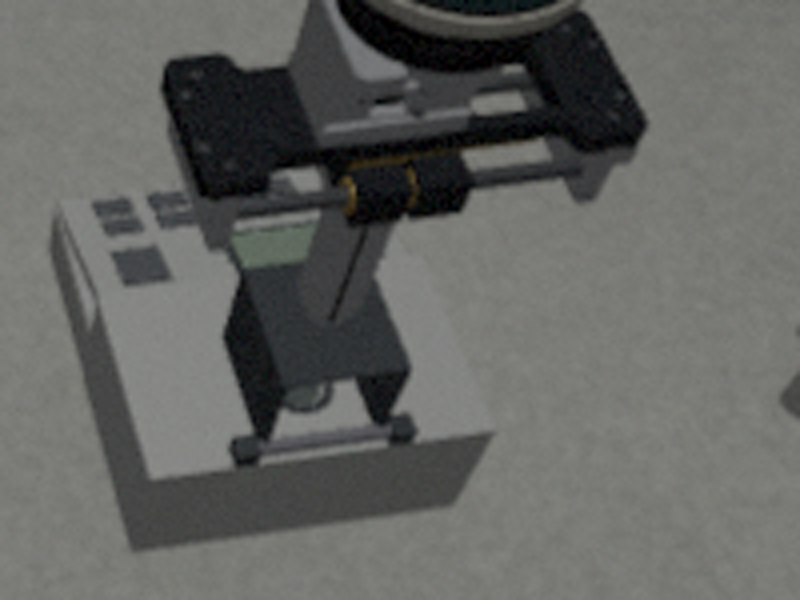

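Emit:
{"op": "drive_tool", "data": {
  "deltas": [
    [0, 0, 0, 0, -0.004, 0, 0],
    [0, 0, 0, 0, -0.02, 0, 0],
    [0, 0, 0, 0, -0.06, 0, 0],
    [0, 0, 0, 0, -0.1, 0, 0],
    [0, 0, 0, 0, -0.1, 0, 0]
  ]
}}

```text
clock: 15.3
eef_pos: [531.0, 218.7, 230.2]
tcp_rot: [-0.706, 0.008, -0.012, 0.708]
contact_force: [-0.7, -0.4, 0.8]
width: 0.003
```

Emit:
{"op": "drive_tool", "data": {
  "deltas": [
    [0, 0, 0, -0.03, 0, -0.02, 0],
    [0, 0, 0, -0.06, 0, -0.06, 0],
    [0, 0, 0, -0.09, 0, -0.1, 0],
    [0, 0, 0, -0.09, 0, -0.14, 0],
    [0, 0, 0, -0.09, 0, -0.14, 0]
  ]
}}

```text
clock: 15.8
eef_pos: [434.2, 76.8, 225.7]
tcp_rot: [-0.707, 0.012, -0.012, 0.707]
contact_force: [1.0, 0.7, 0.0]
width: 0.006
```

```bash
python3 - <<'E'
from h import *
R0,p0=pose(); print(p0,ctrl.sense()['contact_force'])
b=grab('scene','scene17');t=grab('top','top17')
cv2.imwrite('pics/s17.png',cv2.resize(b['img'][80:230,290:490,::-1],(800,600),interpolation=cv2.INTER_CUBIC))
for d in (b,t):
    W=cloud(d); m=(W[...,2]>105)&(W[...,2]<150)&(W[...,0]>490)&(W[...,0]<580)&(abs(W[...,1]-217)<45); Q=W[m]; Q=Q[(Q[:,0]>510)&(Q[:,0]<560)&(abs(Q[:,1]-218)<22)]
    if len(Q)>20:
        A=np.c_[Q[:,0]-535,Q[:,1]-218,np.ones(len(Q))]; k=np.linalg.lstsq(A,Q[:,2],rcond=None)[0]; print(len(Q),'slope x,y',k[:2].round(3),'z',k[2].round(1))
cl=load('top0')
for n,(u,v),z in(('bottle',(255,181),105),('beaker',(245,133),85),('jar',(262,267),45)): pass
W0=cloud(load('scene0'));W1=cloud(b)
for n,(x,y) in dict(bottle=(568,-11),beaker=(684,-3),jar=(389,-4)).items():
    for W in(W0,W1):
        m=(W[...,2]>15)&(np.hypot(W[...,0]-x,W[...,1]-y)<60); print(n,m.sum(),W[m].mean(0).round(1))
E
```

```text
[434.24264388  76.78887989 225.70984978] [0.98736314 0.7384887  0.02797583]
524 slope x,y [ 0.    -0.001] z 126.8
bottle 690 [584.2 -14.3  65.7]
bottle 690 [584.2 -14.2  65.5]
beaker 1169 [ 6.653e+02 -3.000e-01  5.700e+01]
beaker 1164 [ 6.655e+02 -3.000e-01  5.700e+01]
jar 357 [395.   -4.8  36.8]
jar 1003 [414.3   5.4 249.6]
```

View pics/s17.png

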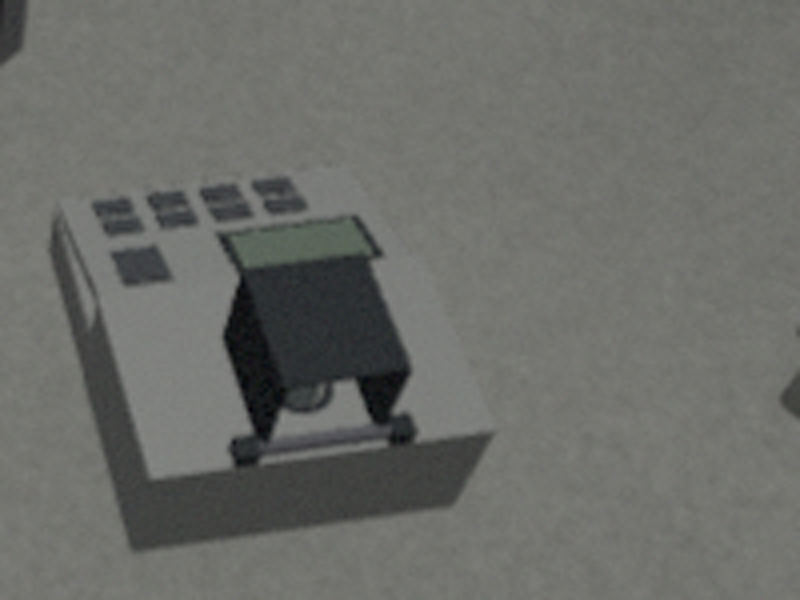

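View pics/scene17.png

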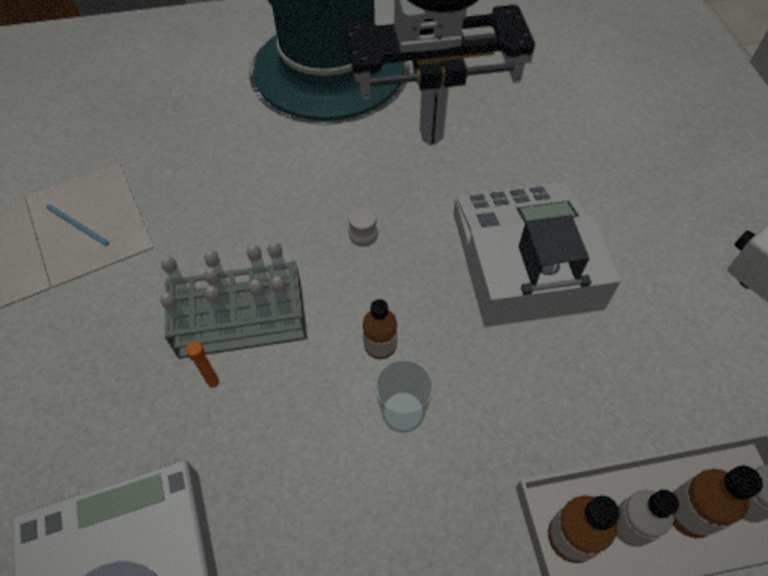

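Emit:
{"op": "drive_tool", "data": {
  "deltas": [
    [0, 0, 0, 0, 0, 0, 0],
    [0, 0, 0, 0, 0, 0, 0],
    [0, 0, 0, 0, 0, 0, 0]
  ]
}}

```text
clock: 16.2
eef_pos: [435.3, 81.4, 225.7]
tcp_rot: [0.707, -0.01, 0.01, -0.707]
contact_force: [0.1, 0.7, 0.2]
width: 0.006
```

```bash
python3 - <<'E'
from h import *
print(job.finish_job())
E
```

```text
the job is handed in; nothing more can be done
None
```

I took the short cell out of the rack, gripping along the rack's y axis where both sides were free. I lowered it into the well until it seated (about 13 N at the expected height) and let it go. Then I swung the light cover shut by pushing on its flat top with the closed fingers, and handed in at about 16 s.

**Last checks:**
- **Cell:** its cap top measured about 117 mm after release, as expected for a seated cell. I did not measure it again once the cover was shut.
- **Cover:** the top is level (slope 0.000) at about 127 mm, against 128 mm expected, so it is shut.
- **Bottle and beaker:** both are within a few tenths of a millimetre of where they started.
- **Jar:** the depth check for it failed because the arm was inside the region I measured. In the image it sits in the same place as before.
- **Long tubes:** all nine look unmoved in the final image. I did not re-measure them.
- **Forces:** the final press on the cover reached about 70 N at the wrist, higher than needed but below the 120 N limit. It was made with the fingers.
- **Arm:** it ended clear of everything, with almost no contact force.

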